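# Hold a snap ring open at its groove on a spindle

## Robot

A 6-joint arm with a two-finger parallel gripper is mounted at the origin on the work surface. World frame = base frame: x ahead of the robot, y to its left, z up, the work surface at z = 0. Lengths are in mm, angles in degrees, forces in N, time in s.
With the tool pointing down it reaches from about 325 to 850 mm from the base axis. Payload 4.4 kg.
Tool frame: the origin (TCP) lies at the very end of the fingers, on their centre line; the grasp point (between the pads) lies 19 mm behind it; z points along the fingers, y is the line along which they close (so a half turn about z gives the same grasp; the last joint's range is limited). The gripper opens to 94 mm and grips with 3 to 60 N. Pads are 16 mm wide; open, the fingers measure 119 mm over their backs; the gripper's body (75 mm by 177 mm) begins 78 mm behind the grasp point.
Start: joints at [66.377, 11.837, 88.321, -0, 79.842, -8.623], TCP at [148.831, 555.406, 182.647] pointing down, gripper open.
Joint ranges: [-156.59, 156.59], [-49.26, 127.26], [12.9, 141.05], [-63.56, 243.56], [4.71, 150.69], [-161.64, 161.64]. Speed limits (degrees/s): [159.86, 159.86, 180, 180, 180, 180].

## Interface

Orientations are given as a 3x3 rotation matrix whose columns are the frame's x, y, z axes.
In Python, from bench import get_obs, viewer, robot gives the robot as it stands.
- The arm moves only by the tool carry_out, never from a script. Its argument "steps" is a list of rows, each an object of numbers: "dx", "dy", "dz": the shift along the tool's x, y, z scaled (see below); "wx", "wy", "wz": the turn, a rotation vector about the tool's x, y, z scaled (see below); "claw": the closure, from -1 (fully open) to 1 (shut). In form: [{"dx": .., "dy": .., "dz": .., "wx": .., "wy": .., "wz": .., "claw": ..}, ...]. A call has 1 to 5 rows; each row is the pose to reach, as a shift and turn from the pose commanded when the call began, along the tool's axes at that moment; what a row does not reach only later rows make up. The controller multiplies each number of a shift by 400 mm and each number of a turn by 2 rad. A row lasts 1/8 s, in which the tool goes at most 62.5 mm and 10.7 degrees, less where a joint would pass 70% of its speed; a pose out of reach is approached as far as the arm can. A call with a number of a shift or a turn outside -1 to 1 is refused whole. A call with a gripper value outside its range is refused whole. The fingers move at their own pace and stop on an object; the grip force is fixed at half the most. Time passes only in rows, so rows that repeat a pose let the fingers close. It gives the time, the measured TCP pose, the force, the opening and the grip force at its end, in the units of the state.
- get_obs(): the state, without advancing time (a new reading comes with each control period).
- viewer.snapshot(name): name is "side" or "top"; returns the picture (480x640x3 uint8, red, green, blue); there is no depth.
- viewer.camera_params(name): a dict with "intrinsics" (3x3 intrinsics, pixels), "rvec" (rotation vector, rad) and "tvec" (3), from world to camera coordinates, as OpenCV has them. Camera axes: x right, y down, z forward; pixel columns grow to the right and rows downward; lengths in mm; the calibration is good to about 2 mm. A picture is of the moment at which its call begins. camera_params takes no time and is no camera call.
- robot.finish_job(): hands the job in; it is judged then, once.
The state is a dict: "time": time; "q": joint angles; "dq": joint speeds; "joint_torque": joint torques, N m; "ee_pos": TCP position; "ee_rot": TCP orientation; "ft_force": force on the tool from outside, world axes, zero at the start; "ft_torque": the same for the moment, N m; "opening": finger opening in mm; "grip_force": force on a finger pad.
Only numpy, scipy, OpenCV 4.12 (cv2) and the standard library are available. Lean on these libraries where they do the work, as an engineer would, in place of code of your own. Each camera call takes 0.05 s, during which the arm holds its last target. There are 200 camera calls.

## Task

Refit the snap ring on the machine spindle that stands in the vise: lift the snap ring pliers out of the tool block, set their closed tips between the two notched ends of the ring on the mat and squeeze the handles to spread it. Carry the spread ring to the spindle, bring it straight down over the end without forcing it on the spindle, and finish still holding it there with the pliers, level with the groove, spread clear of the spindle and not let go, so that the fit can be checked before it snaps in. Touch the ring only with the pliers, open it no wider than it needs to pass freely (never past 46 mm, or it is ruined), and leave the other things on the bench where they are.

Things in the scene. Friction and masses are not known exactly. Their poses are not given: they have to be found in the camera images.
- pliers_grip (a point): Middle between the two blue handles of the snap ring pliers, where to squeeze them, 148 mm above the tips. z points from the tips to the handles, y is the line along which the handles close. At rest they measure 60 mm over their outer faces here (67 mm at the top, 166 mm above the tips), each 15 mm thick along x. A spring holds them apart: 5 N to begin squeezing, about 20 N with the ring spread.
- pliers: The same pliers, about 0.2 kg; squeezing the handles SPREADS the tips, both alike, 0.9 mm for each 1 mm of squeeze. Origin: midway between the tips at their very ends; axes as above, tips at +y and -y. Each tip is a square pin, 4 mm across corners, 5 mm long below a shoulder; closed, both measure 9 to 11 mm along y. They stand tips down in the tool block, joint head resting on it, and lift straight out.
- tool_block: Wooden tool block, fixed, 62 x 150 mm and 61 mm high, with a slot 16 x 29 mm through it for the pliers and a few short punches standing up to 36 mm above its top. Origin: centre of its underside.
- ring: Sprung steel snap ring lying flat on the black mat, about 25 g, 4 mm thick, inside diameter 38 mm when free, open towards its own -x; z is its axis. Origin: centre of the underside of the free ring. It springs open under two tips pushed outwards in the notches of its ends, and is carried by that push.
- ring_center (a point): Middle of the opening of the ring when it is spread about 38 to 40 mm, half-way up its thickness: put this over the spindle's axis. (4 mm from the free ring's centre towards the gap.)
- ring_end_l (a point): Bottom of the V notch in the ring's end at its +y side. The notches face one another across the gap and guide a tip in by 2 mm either way. Their distance is the spread: 21 mm when free (14 mm open between the horns), 28 mm to squeeze over the spindle, 36 to 42 mm to pass with 1 to 2 mm all round, never over 46 mm. It is 4 mm more than the distance between the tips' middles.
- ring_end_r (a point): The same at the ring's -y side. With the ring spread, the notches lie 21 mm along the ring's -x from ring_center.
- vise: Low red machine vise, fixed, 230 x 126 mm, 62 mm high, with the spindle upright in its jaws and a grooved belt pulley (82 mm wide, top 84 mm high; its hub 48 mm wide, top 90 mm high) on the spindle. Origin: under the spindle's axis, at the vise's underside.
- groove (a point): On the spindle's axis at mid-height of the dark groove, which is 5 mm high, 98 mm above the vise's underside. z along the spindle, up. The spindle is 40 mm in diameter, the groove 38 mm. The hub of the pulley is 8 mm below this point.
- spindle_top (a point): Middle of the spindle's top end, which is chamfered 3.5 mm and lies 15.5 mm above the groove's mid-height.
- padlock: Bystander: brass padlock standing up, 24 x 42 mm, 62 mm high. Origin: centre of its underside.
- screwdriver: Bystander: red screwdriver lying along its x, 160 mm. Origin: under its middle.
- oil_can: Bystander: blue can, 48 mm in diameter, 110 mm high. Origin: centre of its underside.
- parts_box: Bystander: yellow open box, 100 x 75 mm, 45 mm high. Origin: centre of its underside.

How it is judged:
By the outcome, as a careful person would: the job done as asked, in the order asked, and still so for the second after the job is handed in, while the arm keeps its last pose, push and grip.
It also fails if it takes over 54 s, if anything falls off the work surface, if the arm or the gripper's body presses on something with over 40 N, if the wrist force passes 120 N, or if a joint passes its speed limit or range.

## Working session

There is one attempt and no reset: what is moved stays moved. The work goes in short steps, Python scripts to look and compute and a tool call to move; the robot and the scene stay as the last step left them, time stands still between calls to the robot, and variables do not carry over. Pictures are saved under pics/ and viewed, at most 10 in all, crops included, and the job is handed in when it is done.

Besides the shell and the picture viewer there is one more tool, called after ">>>" in YAML: its name, and indented under it one key for each argument. carry_out: Moves the arm, as the interface text tells. Its arguments: {"type":"object","properties":{"steps":{"type":"array"}},"required":["steps"]}

```bash
mkdir -p pics; ls; python3 - <<'E'
from bench import get_obs, viewer, robot
import cv2,numpy as np
o=get_obs(); print(o['time'],o['ee_pos'],np.round(o['ee_rot'],3).tolist(),o['opening'],o['ft_force'])
for n in('side','top'):
    im=viewer.snapshot(n); cv2.imwrite(f'pics/{n}0.png',im[:,:,::-1]); p=viewer.camera_params(n); R=cv2.Rodrigues(np.array(p['rvec']))[0]
    print(n,p,'C',-R.T@np.array(p['tvec']).ravel())
E
```

```text
pics
0.0 [148.48474742 554.6225736  181.53984487] [[-0.966, 0.259, -0.001], [0.259, 0.966, -0.002], [0.0, -0.002, -1.0]] 93.93473950021803 [-0.24093165 -0.13052705  0.74041264]
side {'intrinsics': array([[555.78582018,   0.        , 322.18803807],
       [  0.        , 555.78582018, 239.5913352 ],
       [  0.        ,   0.        ,   1.        ]]), 'rvec': array([ 2.23107389, -0.74441526,  0.31964213]), 'tvec': array([-434.6979429 ,  316.69149306, 1036.3674396 ])} C [  27.18178239 -688.20517955  942.84041849]
top {'intrinsics': array([[621.03618755,   0.        , 319.38569472],
       [  0.        , 621.03618755, 239.24686117],
       [  0.        ,   0.        ,   1.        ]]), 'rvec': array([ 2.1827349 , -2.1175101 ,  0.16598419]), 'tvec': array([ -20.10712206,  554.5434833 , 1721.76804974])} C [ 300.15092771    8.92207571 1783.88278917]
```

View pics/side0.png

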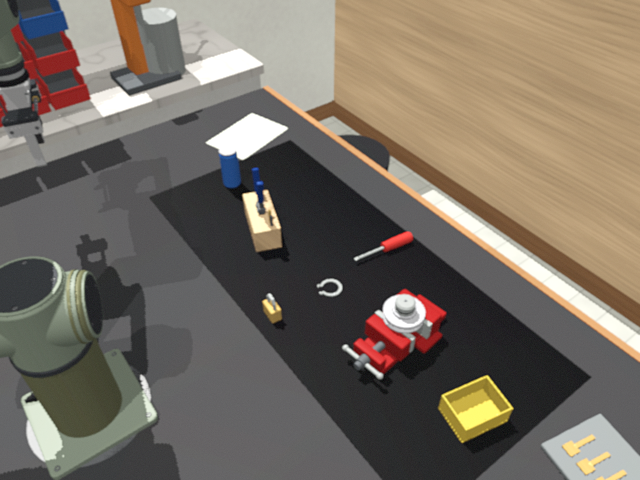

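View pics/top0.png

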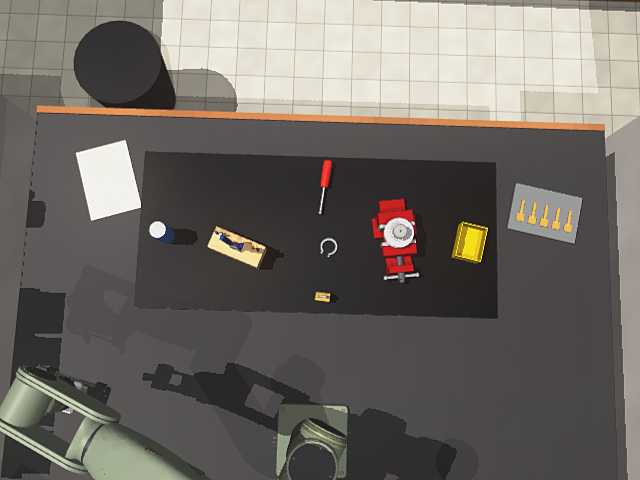

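The side view shows the tool block with pliers at (258,200), the ring at (330,288) and the spindle at (405,303). In the top view they are at (238,245), (329,247) and (400,231). I'll write the helpers and look at enlarged crops.

```bash
cat > h.py <<'E'
from bench import get_obs, viewer, robot
import cv2,numpy as np
P={}
for n in('side','top'):
    p=viewer.camera_params(n); P[n]=(np.array(p['intrinsics']),cv2.Rodrigues(np.array(p['rvec']))[0],np.array(p['tvec']).ravel())
def ray(n,uv):
    K,R,t=P[n]; d=R.T@np.linalg.solve(K,[uv[0],uv[1],1.]); return -R.T@t,d/np.linalg.norm(d)
def onz(n,uv,z):
    c,d=ray(n,uv); return c+d*(z-c[2])/d[2]
def proj(n,X):
    K,R,t=P[n]; x=(R@np.asarray(X,float).reshape(-1,3).T).T+t; x=x@K.T; return x[:,:2]/x[:,2:]
def tri(a,b):
    (c1,d1),(c2,d2)=ray('side',a),ray('top',b); s=np.linalg.lstsq(np.c_[d1,-d2],c2-c1,rcond=None)[0]
    p,q=c1+s[0]*d1,c2+s[1]*d2; return (p+q)/2,np.linalg.norm(p-q)
def crop(im,u,v,w,h,k): return cv2.resize(im[v:v+h,u:u+w],None,fx=k,fy=k,interpolation=cv2.INTER_CUBIC)
E
python3 - <<'E'
import cv2,numpy as np
from h import crop
s=cv2.imread('pics/side0.png');t=cv2.imread('pics/top0.png')
# row1 side: block, ring, spindle ; row2 top
A=[crop(s,230,160,50,60,5),crop(s,305,268,50,60,5),crop(s,380,275,50,60,5)]
B=[crop(t,200,218,75,60,4)[:, :300],crop(t,310,217,40,60,4),crop(t,370,200,60,60,4)]
a=np.hstack(A);b=np.hstack(B);w=max(a.shape[1],b.shape[1])
pad=lambda x:cv2.copyMakeBorder(x,0,0,0,w-x.shape[1],cv2.BORDER_CONSTANT)
m=np.vstack([pad(a),pad(b)]);print(m.shape);cv2.imwrite('pics/m1.png',m)
E
```

```text
(540, 750, 3)
```

View pics/m1.png

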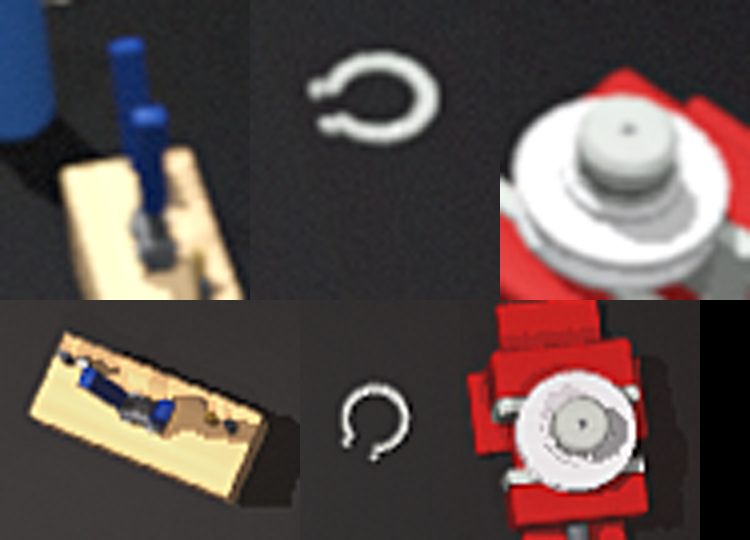

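The crops show the spindle's centre dot at about side (405.6,301) and top (400.5,231). The handle tops are near side (255.4,169)/(260,182.6) and top (222.5,237)/(240.6,245.6). The ring's gap faces lower left in the top view. Next I measure with masks.

```bash
cat >> h.py <<'E'
def ringfit(n,im,box,z):
    u,v,w,h=box; k=8
    g=cv2.resize(cv2.cvtColor(im[v:v+h,u:u+w],cv2.COLOR_BGR2GRAY),None,fx=k,fy=k,interpolation=cv2.INTER_CUBIC)
    m=(g>110).astype(np.uint8)
    cs=max(cv2.findContours(m,cv2.RETR_EXTERNAL,cv2.CHAIN_APPROX_NONE)[0],key=cv2.contourArea)[:,0]
    px=(cs+.5)/k-.5+[u,v]
    return np.array([onz(n,p,z)[:2] for p in px])
E
python3 - <<'E'
from h import *
from scipy.optimize import least_squares
s=cv2.imread('pics/side0.png');t=cv2.imread('pics/top0.png')
for n,im,b in(('side',s,(310,272,40,32)),('top',t,(315,233,28,30))):
    X=ringfit(n,im,b,2.); 
    sel=np.ones(len(X),bool); c=X.mean(0)
    for _ in range(6):
        f=least_squares(lambda p:np.hypot(*(X[sel]-p[:2]).T)-p[2],[*c,24],loss='soft_l1',f_scale=.5).x
        r=np.hypot(*(X-f[:2]).T)-f[2]; sel=abs(r)<1.2
        c=f[:2]
    a=np.degrees(np.arctan2(*(X[~sel]-f[:2]).T[::-1]))
    far=X[np.hypot(*(X-f[:2]).T)>f[2]+1]-f[:2]
    inn=X[np.hypot(*(X-f[:2]).T)<f[2]-8]-f[:2]
    print(n,'ring centre',f,'n',sel.sum(),len(X))
    ang=np.sort(np.degrees(np.arctan2(X[sel][:,1]-f[1],X[sel][:,0]-f[0]))); g=np.diff(np.r_[ang,ang[0]+360]); i=g.argmax(); print(' gap mid angle',ang[i]+g[i]/2,g[i])
    # symmetric axis via area centroid
    M=cv2.moments((X-f[:2]).astype(np.float32)); cc=np.array([M['m10'],M['m01']])/M['m00']; print(' contour centroid',cc,np.degrees(np.arctan2(*(-cc)[::-1])), 'far',len(far), np.degrees(np.arctan2(far[:,1],far[:,0])).round()[::6])
for n,im,b in(('side',s,(235,160,45,60)),('top',t,(205,225,50,35))):
    u,v,w,h=b; k=6
    c=cv2.resize(im[v:v+h,u:u+w],None,fx=k,fy=k,interpolation=cv2.INTER_CUBIC)
    hsv=cv2.cvtColor(c,cv2.COLOR_BGR2HSV); m=cv2.inRange(hsv,(105,120,40),(130,255,255))
    for q in cv2.findContours(m,cv2.RETR_EXTERNAL,cv2.CHAIN_APPROX_SIMPLE)[0]:
        if cv2.contourArea(q)>200:
            r=cv2.minAreaRect(q); print(n,cv2.contourArea(q)/k/k,((cv2.boxPoints(r)+.5)/k-.5+[u,v]).round(1).tolist())
    cv2.imwrite(f'pics/h_{n}.png',c)
print('spin',tri((405.6,301),(400.4,230.8)))
print('A',tri((255.4,169),(222.5,236.9)),'B',tri((260,182.6),(240.6,245.6)))
a=cv2.imread('pics/h_side.png');b=cv2.imread('pics/h_top.png');H=360
b=cv2.copyMakeBorder(b,0,H-b.shape[0],0,0,cv2.BORDER_CONSTANT);cv2.imwrite('pics/m2.png',np.hstack([a,b]))
E
```

```text
side ring centre [544.14824076 -29.79522819  26.97279723] n 416 831
 gap mid angle 156.6180827244421 23.22315555065282
 contour centroid [ 0.23278794 -0.00410609] 178.9894785775621 far 95 [ 121.  122.  124.  128.  133.  137.  141.  144.  169.  170.  174.  178.
 -177. -174. -171. -170.]
top ring centre [541.45996056 -30.10873171  24.65440093] n 333 673
 gap mid angle 155.37476243900127 40.505084844417354
 contour centroid [ 1.37279036 -0.619286  ] 155.7191612350468 far 75 [ 123.  125.  129.  133.  137.  139.  136.  174.  174.  178. -178. -174.
 -175.]
side 238.33333333333334 [[250.4, 167.2], [261.1, 165.8], [265.9, 202.1], [255.2, 203.5]]
side 132.18055555555557 [[234.6, 159.6], [240.6, 159.6], [240.6, 187.8], [234.6, 187.8]]
top 22.01388888888889 [[236.6, 247.2], [239.2, 241.6], [243.3, 243.5], [240.6, 249.1]]
top 47.041666666666664 [[218.7, 238.0], [221.4, 233.6], [232.1, 240.1], [229.4, 244.5]]
spin (array([ 575.76745044, -223.98049605,  113.70215817]), np.float64(3.4529513649310366))
A (array([535.66981494, 251.65692413, 167.84048443]), np.float64(2.4311926861796866)) B (array([515.54704779, 202.53471138, 167.1562298 ]), np.float64(5.419483619645761))
```

View pics/m2.png

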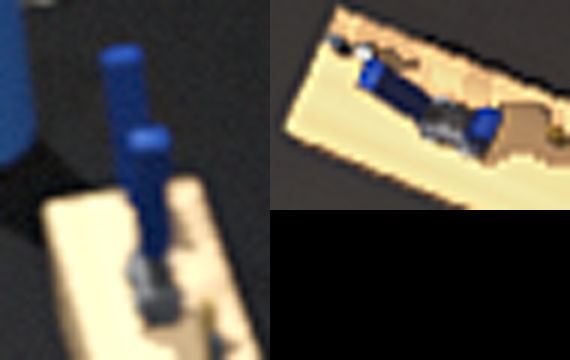

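The pliers' handle middle is about (525,227), with the tops at z≈167, so the tips are near z≈1. Their y axis is at about 67.5°, in line with the block. I'll move over there now.

>>> carry_out:
  steps:
    - {"dx": -0.15, "dy": -0.07, "dz": -0.075, "wz": 0.03}
    - {"dx": -0.29, "dy": -0.14, "dz": -0.09, "wz": 0.065}
    - {"dx": -0.43, "dy": -0.21, "dz": -0.09, "wz": 0.065}
    - {"dx": -0.57, "dy": -0.28, "dz": -0.09, "wz": 0.065}
    - {"dx": -0.7, "dy": -0.34, "dz": -0.09, "wz": 0.065}

```text
invalid input at $.steps[0]: expected keys dx, dy, dz, wx, wy, wz, claw
```

```bash
cat >> h.py <<'E'
def go(X,yaw):
    "shift/turn in tool units to TCP world X, tool pointing down, tool y at yaw deg (mod 180)"
    o=get_obs(); R=np.array(o['ee_rot']); d=R.T@(np.array(X)-o['ee_pos'])
    y=np.radians(yaw); ty=np.array([np.cos(y),np.sin(y),0])
    if ty@R[:,1]<0: ty=-ty
    z=np.array([0,0,-1.]); T=np.c_[np.cross(ty,z),ty,z]
    w=cv2.Rodrigues(R.T@T)[0].ravel()
    print('t',round(o['time'],2),'tcp',np.round(o['ee_pos'],1),'shift',np.round(d/400,4),'turn',np.round(w/2,4),'open',round(o['opening'],1),'grip',round(o['grip_force'],1),'F',np.round(o['ft_force'],1),'yaw',round(float(np.degrees(np.arctan2(R[1,1],R[0,1]))),2))
E
python3 - <<'E'
from h import *
go((525.5,227,225),67.5)
E
```

```text
t 0.1 tcp [148.5 554.7 181.6] shift [-1.1223 -0.5476 -0.1077] turn [-0.001  -0.0001  0.0654] open 93.9 grip 0.0 F [ 0.2  0.1 -0.3] yaw 75.0
```

>>> carry_out:
  steps:
    - {"dx": -0.14, "dy": -0.07, "dz": -0.04, "wx": 0, "wy": 0, "wz": 0.03, "claw": -1}
    - {"dx": -0.27, "dy": -0.13, "dz": -0.08, "wx": 0, "wy": 0, "wz": 0.065, "claw": -1}
    - {"dx": -0.41, "dy": -0.2, "dz": -0.1, "wx": 0, "wy": 0, "wz": 0.065, "claw": -1}
    - {"dx": -0.54, "dy": -0.26, "dz": -0.1, "wx": 0, "wy": 0, "wz": 0.065, "claw": -1}
    - {"dx": -0.67, "dy": -0.33, "dz": -0.1, "wx": 0, "wy": 0, "wz": 0.065, "claw": -1}

```text
time: 0.72
ee_pos: [374.6, 357.1, 222.5]
ee_rot: [[-0.924, 0.382, -0.0], [0.382, 0.924, 0.0], [0.0, 0.0, -1.0]]
ft_force: [0.6, 0.3, 0.6]
opening: 94.0
grip_force: 0.0
```

```bash
python3 - <<'E'
from h import *
go((525.5,227,225),67.5)
E
```

```text
t 0.72 tcp [374.6 357.1 222.5] shift [-0.4728 -0.1567 -0.0064] turn [ 0.     -0.      0.0005] open 94.0 grip 0.0 F [0.6 0.3 0.6] yaw 67.56
```

>>> carry_out:
  steps:
    - {"dx": -0.14, "dy": -0.046, "dz": 0, "wx": 0, "wy": 0, "wz": 0, "claw": -1}
    - {"dx": -0.28, "dy": -0.092, "dz": 0, "wx": 0, "wy": 0, "wz": 0, "claw": -1}
    - {"dx": -0.42, "dy": -0.139, "dz": 0, "wx": 0, "wy": 0, "wz": 0, "claw": -1}
    - {"dx": -0.473, "dy": -0.157, "dz": 0, "wx": 0, "wy": 0, "wz": 0, "claw": -1}
    - {"dx": -0.473, "dy": -0.157, "dz": 0, "wx": 0, "wy": 0, "wz": 0, "claw": -1}

```text
time: 1.35
ee_pos: [524.5, 227.6, 221.9]
ee_rot: [[-0.923, 0.384, -0.002], [0.384, 0.923, 0.0], [0.002, -0.001, -1.0]]
ft_force: [-0.5, -0.2, -0.4]
opening: 94.1
grip_force: 0.0
```

```bash
python3 - <<'E'
from h import *
go((525.5,227,131),67.5)
for n in('side','top'):
    im=viewer.snapshot(n); cv2.imwrite(f'pics/{n}1.png',im[:,:,::-1])
    print(n,proj(n,[(525.5,227,225),(525.5,227,244)]))
s=cv2.imread('pics/side1.png');t=cv2.imread('pics/top1.png')
cv2.imwrite('pics/m3.png',np.hstack([crop(s,215,100,80,110,5),crop(t,190,190,80,110,5)]))
E
```

```text
t 1.35 tcp [524.5 227.6 221.9] shift [-0.0031 -0.0003  0.2273] turn [-0.0003 -0.0008 -0.0007] open 94.1 grip 0.0 F [-0.5 -0.2 -0.4] yaw 67.42
side [[254.71739546 155.18445851]
 [253.99758254 148.05240889]]
top [[229.02710497 237.4040163 ]
 [228.02029113 236.28661565]]
```

View pics/m3.png

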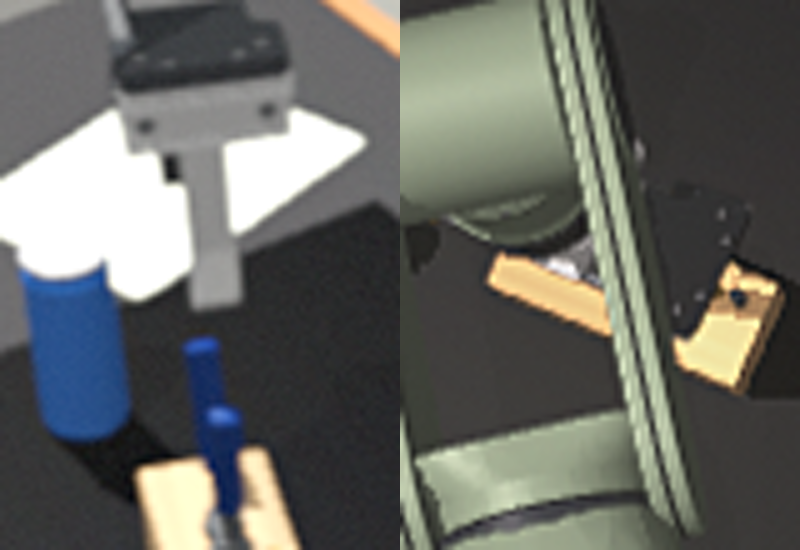

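The side view shows the near finger's tip at about (258.2,160.6), with the handles below it. I'll use the finger as a check on the side camera's calibration.

```bash
python3 - <<'E'
from h import *
c=np.array([524.5,227.6]);y=np.array([.384,.923]);x=np.array([-.923,.384])
for r in(47,59.5): print(r,proj('side',[[*(c-r*y+s*8*x),222] for s in(-1,1)]).round(1).tolist())
print('seen corners',[(215+190/5,100+305/5),(215+240/5,100+300/5)])
print('handles if centred',proj('side',[[*(c+s*26*y),167] for s in(1,-1)]).round(1).tolist(),'seen A 255.2,169 B 259.7,182.9')
E
```

```text
47 [[261.4, 167.9], [254.1, 169.0]]
59.5 [[262.4, 171.2], [255.1, 172.3]]
seen corners [(253.0, 161.0), (263.0, 160.0)]
handles if centred [[254.5, 169.6], [258.2, 182.8]] seen A 255.2,169 B 259.7,182.9
```

```bash
python3 - <<'E'
import cv2
s=cv2.imread('pics/side1.png',0)
for v in range(154,178): print(v,s[v,246:272].tolist())
E
```

```text
154 [255, 255, 255, 255, 254, 226, 176, 148, 155, 156, 158, 157, 157, 156, 158, 156, 136, 75, 38, 43, 40, 43, 41, 41, 45, 39]
155 [255, 255, 255, 250, 187, 124, 104, 133, 156, 159, 158, 157, 156, 157, 159, 158, 137, 80, 39, 45, 39, 41, 44, 40, 42, 41]
156 [255, 255, 235, 170, 90, 54, 81, 130, 158, 159, 158, 158, 157, 157, 159, 159, 141, 83, 42, 37, 44, 44, 44, 43, 43, 38]
157 [252, 203, 137, 72, 40, 39, 79, 131, 160, 160, 157, 157, 157, 158, 160, 158, 142, 86, 43, 42, 46, 41, 42, 44, 45, 44]
158 [159, 93, 52, 39, 38, 42, 77, 131, 162, 161, 158, 159, 159, 160, 159, 158, 141, 90, 47, 40, 42, 44, 42, 43, 42, 42]
159 [54, 40, 38, 43, 41, 43, 69, 127, 161, 161, 156, 158, 158, 155, 155, 149, 129, 83, 46, 40, 44, 41, 44, 43, 41, 46]
160 [36, 42, 43, 42, 42, 45, 62, 117, 148, 147, 141, 139, 135, 128, 126, 118, 97, 65, 44, 40, 42, 42, 42, 41, 42, 43]
161 [43, 43, 46, 46, 43, 45, 54, 92, 120, 112, 102, 99, 89, 80, 75, 68, 58, 47, 46, 40, 45, 43, 46, 46, 42, 41]
162 [48, 45, 47, 41, 47, 44, 48, 57, 70, 66, 58, 56, 51, 47, 45, 40, 43, 41, 42, 43, 43, 43, 45, 43, 41, 46]
163 [47, 47, 47, 44, 43, 
[... 909 characters left out ...]
7, 43, 47, 45, 42, 45, 47, 45, 46, 47, 42, 46]
172 [44, 42, 46, 41, 45, 46, 43, 40, 41, 47, 43, 38, 47, 44, 47, 44, 45, 46, 44, 45, 46, 43, 43, 46, 43, 44]
173 [47, 42, 45, 46, 44, 42, 46, 42, 41, 42, 44, 44, 44, 47, 46, 45, 45, 47, 50, 45, 44, 44, 46, 47, 46, 47]
174 [44, 44, 43, 43, 42, 44, 47, 41, 41, 47, 44, 43, 45, 45, 41, 48, 46, 47, 46, 45, 45, 47, 45, 43, 45, 45]
175 [40, 41, 43, 46, 44, 48, 46, 43, 42, 41, 46, 45, 46, 47, 49, 43, 46, 43, 44, 43, 47, 47, 42, 44, 46, 44]
176 [47, 45, 43, 44, 47, 49, 47, 46, 41, 41, 44, 47, 45, 45, 46, 42, 44, 44, 44, 44, 44, 47, 42, 44, 44, 44]
177 [44, 45, 41, 45, 48, 48, 45, 45, 42, 40, 44, 41, 45, 47, 47, 46, 46, 44, 45, 44, 47, 42, 43, 48, 45, 44]
```

```bash
python3 - <<'E'
from h import *
def ov(n,f,c,y,z,u,v,w,h,k):
    im=crop(cv2.imread(f),u,v,w,h,k); y=np.array(y);x=np.array([-y[1],y[0]]);c=np.array(c)
    def d(a,b,zz,col):
        p=proj(n,[[*(c+a*y+b*x),zz]])[0]; p=((p-[u,v]+.5)*k).astype(int); cv2.circle(im,tuple(int(q) for q in p),2,col,-1)
    for s in(-1,1):
        for b in(-8,8):
            for a in(47,59.5): d(s*a,b,z,(0,0,255) if s<0 else (0,255,0))
        for b in(-37.5,37.5): d(s*88.5,b,z+97,(255,0,255))
    return im
a=ov('side','pics/side0.png',(148.5,554.6),(.259,.966),181.5,0,60,80,110,5)
b=ov('side','pics/side1.png',(524.5,227.6),(.384,.923),222,215,100,80,110,5)
cv2.imwrite('pics/m4.png',np.hstack([a,b]))
E
```

```text
(no output)
```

View pics/m4.png

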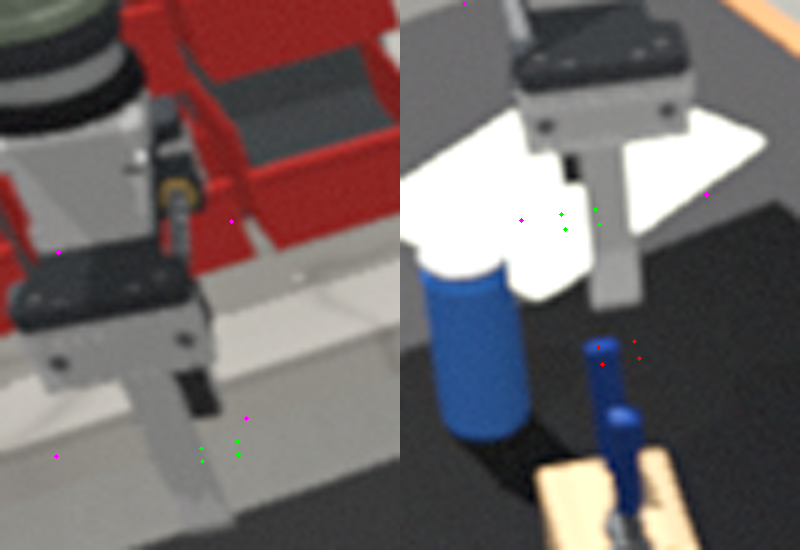

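The gripper looks about 20 mm higher in the side view than its reading would put it, while its columns match. The handles are about 2.5 mm off along tool -x. I'll go down with the correction and look again.

>>> carry_out:
  steps:
    - {"dx": -0.006, "dy": 0, "dz": 0.06, "wx": 0, "wy": 0, "wz": 0, "claw": -1}
    - {"dx": -0.006, "dy": 0, "dz": 0.12, "wx": 0, "wy": 0, "wz": 0, "claw": -1}
    - {"dx": -0.006, "dy": 0, "dz": 0.18, "wx": 0, "wy": 0, "wz": 0, "claw": -1}
    - {"dx": -0.006, "dy": 0, "dz": 0.225, "wx": 0, "wy": 0, "wz": 0, "claw": -1}
    - {"dx": -0.006, "dy": 0, "dz": 0.225, "wx": 0, "wy": 0, "wz": 0, "claw": -1}

```text
time: 2.08
ee_pos: [524.5, 228.0, 131.1]
ee_rot: [[-0.925, 0.38, -0.004], [0.38, 0.925, -0.001], [0.003, -0.002, -1.0]]
ft_force: [0.8, -0.2, 0.2]
opening: 93.8
grip_force: 0.0
```

```bash
python3 - <<'E'
from h import *
go((526.5,226.5,131),67.5)
im=viewer.snapshot('side'); cv2.imwrite('pics/side2.png',im[:,:,::-1])
cv2.imwrite('pics/m5.png',crop(cv2.imread('pics/side2.png'),220,110,75,110,5))
E
```

```text
t 2.08 tcp [524.5 228.  131.1] shift [-0.0061 -0.0017  0.0002] turn [-0.001  -0.0015  0.0014] open 93.8 grip 0.0 F [ 0.8 -0.2  0.2] yaw 67.66
```

View pics/m5.png

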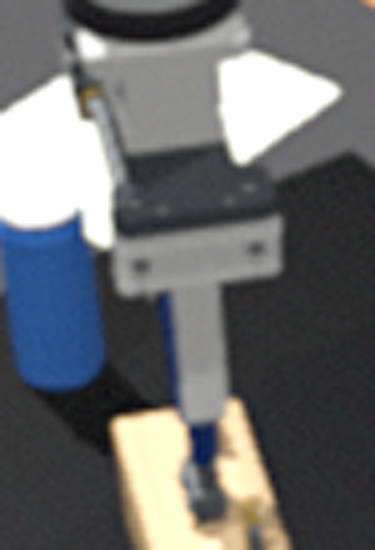

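The near finger now lies over handle B, centred on it in x (crop column about 203). I'll close gently and watch the opening at first contact. That also tells the grip height, because the handles flare from 60 to 67 mm.

>>> carry_out:
  steps:
    - {"dx": 0, "dy": 0, "dz": 0, "wx": 0, "wy": 0, "wz": 0, "claw": -0.45}
    - {"dx": 0, "dy": 0, "dz": 0, "wx": 0, "wy": 0, "wz": 0, "claw": -0.45}
    - {"dx": 0, "dy": 0, "dz": 0, "wx": 0, "wy": 0, "wz": 0, "claw": -0.45}
    - {"dx": 0, "dy": 0, "dz": 0, "wx": 0, "wy": 0, "wz": 0, "claw": -0.4}
    - {"dx": 0, "dy": 0, "dz": 0, "wx": 0, "wy": 0, "wz": 0, "claw": -0.4}

```text
time: 2.75
ee_pos: [527.2, 227.5, 133.3]
ee_rot: [[-0.924, 0.382, 0.001], [0.382, 0.924, 0.0], [-0.001, 0.001, -1.0]]
ft_force: [0.1, 0.8, 2.8]
opening: 66.0
grip_force: 4.9
```

>>> carry_out:
  steps:
    - {"dx": 0, "dy": 0, "dz": 0, "wx": 0, "wy": 0, "wz": 0, "claw": -0.36}
    - {"dx": 0, "dy": 0, "dz": 0, "wx": 0, "wy": 0, "wz": 0, "claw": -0.36}
    - {"dx": 0, "dy": 0, "dz": 0, "wx": 0, "wy": 0, "wz": 0, "claw": -0.36}

```text
time: 3.12
ee_pos: [527.2, 227.5, 133.4]
ee_rot: [[-0.924, 0.382, 0.001], [0.382, 0.924, 0.0], [-0.001, 0.001, -1.0]]
ft_force: [0.4, 1.2, 5.9]
opening: 63.8
grip_force: 5.4
```

>>> carry_out:
  steps:
    - {"dx": 0, "dy": 0, "dz": 0, "wx": 0, "wy": 0, "wz": 0, "claw": -0.32}
    - {"dx": 0, "dy": 0, "dz": 0, "wx": 0, "wy": 0, "wz": 0, "claw": -0.32}
    - {"dx": 0, "dy": 0, "dz": 0, "wx": 0, "wy": 0, "wz": 0, "claw": -0.32}

```text
time: 3.5
ee_pos: [527.3, 227.5, 133.6]
ee_rot: [[-0.924, 0.382, 0.002], [0.382, 0.924, 0.0], [-0.001, 0.001, -1.0]]
ft_force: [-0.3, 0.2, 6.0]
opening: 62.3
grip_force: 5.6
```

>>> carry_out:
  steps:
    - {"dx": 0, "dy": 0, "dz": 0, "wx": 0, "wy": 0, "wz": 0, "claw": -0.28}
    - {"dx": 0, "dy": 0, "dz": 0, "wx": 0, "wy": 0, "wz": 0, "claw": -0.28}
    - {"dx": 0, "dy": 0, "dz": 0, "wx": 0, "wy": 0, "wz": 0, "claw": -0.28}

```text
time: 3.88
ee_pos: [527.4, 227.5, 133.8]
ee_rot: [[-0.924, 0.382, 0.002], [0.382, 0.924, 0.0], [-0.002, 0.001, -1.0]]
ft_force: [0.1, 0.4, 6.7]
opening: 60.4
grip_force: 5.7
```

First contact came at 66 mm, at the handles' top. To settle the height question, I open, rise 17 mm and close again: if the reading is right the pads still meet the handles, otherwise they pass above them.

>>> carry_out:
  steps:
    - {"dx": 0, "dy": 0, "dz": 0, "wx": 0, "wy": 0, "wz": 0, "claw": -0.8}
    - {"dx": 0, "dy": 0, "dz": 0, "wx": 0, "wy": 0, "wz": 0, "claw": -0.8}
    - {"dx": 0, "dy": 0, "dz": -0.045, "wx": 0, "wy": 0, "wz": 0, "claw": -0.8}
    - {"dx": 0, "dy": 0, "dz": -0.045, "wx": 0, "wy": 0, "wz": 0, "claw": -0.5}
    - {"dx": 0, "dy": 0, "dz": -0.045, "wx": 0, "wy": 0, "wz": 0, "claw": -0.35}

```text
time: 4.5
ee_pos: [526.8, 227.4, 150.9]
ee_rot: [[-0.924, 0.382, 0.001], [0.382, 0.924, 0.0], [-0.0, 0.0, -1.0]]
ft_force: [-0.4, 0.4, 0.3]
opening: 67.7
grip_force: 0.0
```

>>> carry_out:
  steps:
    - {"dx": 0, "dy": 0, "dz": 0, "wx": 0, "wy": 0, "wz": 0, "claw": -0.35}
    - {"dx": 0, "dy": 0, "dz": 0, "wx": 0, "wy": 0, "wz": 0, "claw": -0.35}

```text
time: 4.75
ee_pos: [526.3, 227.3, 150.3]
ee_rot: [[-0.924, 0.382, -0.001], [0.382, 0.924, -0.0], [0.001, -0.0, -1.0]]
ft_force: [0.1, 0.1, -0.0]
opening: 63.5
grip_force: 0.0
```

```bash
python3 - <<'E'
from h import *
go((527,227,135),67.5)
im=viewer.snapshot('side'); cv2.imwrite('pics/side3.png',im[:,:,::-1])
g=cv2.cvtColor(im,cv2.COLOR_RGB2GRAY)
for v in range(176,200): print(v,g[v,250:270].tolist(), im[v,260].tolist())
c=np.array([526.5,227.]);y=np.array([.384,.923])
print(proj('side',[[*(c-a*y),150] for a in(32,44)]))
E
```

```text
t 4.75 tcp [526.3 227.3 150.3] shift [-0.0018  0.0001  0.0382] turn [-0.0002 -0.0003  0.0004] open 63.5 grip 0.0 F [ 0.1  0.1 -0. ] yaw 67.55
176 [49, 45, 47, 48, 85, 136, 163, 158, 147, 143, 141, 143, 141, 136, 107, 60, 42, 44, 47, 45] [143, 141, 139]
177 [49, 48, 47, 45, 72, 124, 157, 159, 152, 145, 142, 143, 142, 135, 109, 60, 43, 45, 46, 45] [142, 143, 141]
178 [50, 44, 47, 41, 66, 120, 156, 161, 156, 150, 143, 141, 143, 138, 111, 62, 42, 45, 43, 49] [145, 143, 142]
179 [49, 51, 46, 45, 64, 122, 160, 162, 155, 145, 142, 141, 144, 141, 121, 68, 47, 43, 47, 45] [141, 142, 141]
180 [46, 46, 47, 42, 64, 123, 163, 163, 154, 145, 142, 143, 144, 143, 126, 72, 41, 46, 49, 47] [144, 142, 140]
181 [51, 49, 47, 43, 62, 119, 159, 164, 155, 143, 142, 144, 142, 141, 122, 70, 43, 43, 48, 47] [143, 142, 140]
182 [47, 47, 50, 43, 52, 106, 147, 157, 150, 137, 131, 129, 124, 115, 92, 60, 44, 44, 47, 45] [130, 131, 130]
183 [48, 51, 50, 47, 48, 78, 112, 125, 115, 102, 95, 89, 82, 70, 57, 47, 43, 47, 49, 45] [88, 94, 115]
184 [51, 49, 49, 49, 40, 51, 67, 72, 70, 63, 61, 56, 50, 46, 46, 45, 47, 49, 48
[... 974 characters left out ...]
33, 178, 82, 37, 40, 38, 34, 65, 144, 210, 238, 241, 237, 217, 140] [20, 38, 82]
195 [250, 250, 250, 250, 250, 248, 231, 146, 42, 35, 37, 37, 49, 108, 174, 221, 239, 239, 228, 167] [17, 39, 81]
196 [250, 250, 250, 250, 250, 250, 237, 160, 45, 29, 40, 36, 50, 96, 154, 206, 237, 239, 230, 185] [22, 40, 83]
197 [250, 250, 250, 250, 250, 249, 238, 172, 65, 32, 36, 35, 46, 88, 136, 180, 218, 238, 237, 217] [17, 36, 83]
198 [250, 250, 250, 250, 250, 250, 240, 188, 90, 36, 39, 35, 44, 82, 128, 165, 210, 239, 240, 228] [21, 40, 83]
199 [250, 250, 250, 250, 250, 250, 241, 195, 96, 35, 35, 36, 43, 81, 128, 163, 204, 235, 239, 229] [18, 35, 79]
[[260.0980867  190.0708105 ]
 [260.98790915 193.25920185]]
```

There is no contact at 63.5 mm, so the fingertips really are about 20 mm higher than the z reading. The grasp height should therefore be at a reading of about 110, which stays above the punches either way.

>>> carry_out:
  steps:
    - {"dx": 0, "dy": 0, "dz": 0, "wx": 0, "wy": 0, "wz": 0, "claw": -0.9}
    - {"dx": 0, "dy": 0, "dz": 0, "wx": 0, "wy": 0, "wz": 0, "claw": -0.9}
    - {"dx": -0.001, "dy": 0, "dz": 0.05, "wx": 0, "wy": 0, "wz": 0, "claw": -0.9}
    - {"dx": -0.001, "dy": 0, "dz": 0.1, "wx": 0, "wy": 0, "wz": 0, "claw": -0.9}
    - {"dx": -0.001, "dy": 0, "dz": 0.1, "wx": 0, "wy": 0, "wz": 0, "claw": -0.5}

```text
time: 5.42
ee_pos: [525.3, 226.7, 108.8]
ee_rot: [[-0.924, 0.382, -0.004], [0.382, 0.924, -0.001], [0.003, -0.003, -1.0]]
ft_force: [-0.2, -0.4, 0.2]
opening: 82.7
grip_force: 0.0
```

>>> carry_out:
  steps:
    - {"dx": 0, "dy": 0, "dz": 0, "wx": 0, "wy": 0, "wz": 0, "claw": -0.4}
    - {"dx": 0, "dy": 0, "dz": 0, "wx": 0, "wy": 0, "wz": 0, "claw": -0.4}
    - {"dx": 0, "dy": 0, "dz": 0, "wx": 0, "wy": 0, "wz": 0, "claw": -0.36}
    - {"dx": 0, "dy": 0, "dz": 0, "wx": 0, "wy": 0, "wz": 0, "claw": -0.36}

```text
time: 5.92
ee_pos: [528.1, 227.5, 112.0]
ee_rot: [[-0.924, 0.382, 0.003], [0.382, 0.924, 0.001], [-0.002, 0.002, -1.0]]
ft_force: [-0.1, 0.5, 4.3]
opening: 64.0
grip_force: 5.3
```

>>> carry_out:
  steps:
    - {"dx": 0, "dy": 0, "dz": 0, "wx": 0, "wy": 0, "wz": 0, "claw": -0.32}
    - {"dx": 0, "dy": 0, "dz": 0, "wx": 0, "wy": 0, "wz": 0, "claw": -0.32}
    - {"dx": 0, "dy": 0, "dz": 0, "wx": 0, "wy": 0, "wz": 0, "claw": -0.32}

```text
time: 6.3
ee_pos: [528.2, 227.4, 112.2]
ee_rot: [[-0.924, 0.382, 0.003], [0.382, 0.924, 0.001], [-0.002, 0.002, -1.0]]
ft_force: [-0.6, -0.3, 6.2]
opening: 61.8
grip_force: 5.5
```

>>> carry_out:
  steps:
    - {"dx": 0, "dy": 0, "dz": 0, "wx": 0, "wy": 0, "wz": 0, "claw": -0.28}
    - {"dx": 0, "dy": 0, "dz": 0, "wx": 0, "wy": 0, "wz": 0, "claw": -0.28}
    - {"dx": 0, "dy": 0, "dz": 0, "wx": 0, "wy": 0, "wz": 0, "claw": -0.28}

```text
time: 6.68
ee_pos: [528.3, 227.4, 112.4]
ee_rot: [[-0.924, 0.382, 0.003], [0.382, 0.924, 0.001], [-0.003, 0.002, -1.0]]
ft_force: [-0.2, 0.4, 6.2]
opening: 60.0
grip_force: 5.7
```

>>> carry_out:
  steps:
    - {"dx": 0, "dy": 0, "dz": 0, "wx": 0, "wy": 0, "wz": 0, "claw": -0.25}
    - {"dx": 0, "dy": 0, "dz": 0, "wx": 0, "wy": 0, "wz": 0, "claw": -0.25}
    - {"dx": 0, "dy": 0, "dz": 0, "wx": 0, "wy": 0, "wz": 0, "claw": -0.25}

```text
time: 7.05
ee_pos: [528.4, 227.4, 112.6]
ee_rot: [[-0.924, 0.382, 0.003], [0.382, 0.924, 0.001], [-0.003, 0.002, -1.0]]
ft_force: [-1.0, -0.2, 6.4]
opening: 58.9
grip_force: 5.8
```

The grip holds at about 5.5 N. I open to about 64 mm so the tips stay nearly closed, then lift straight out.

>>> carry_out:
  steps:
    - {"dx": 0, "dy": 0, "dz": 0, "wx": 0, "wy": 0, "wz": 0, "claw": -0.35}
    - {"dx": 0, "dy": 0, "dz": 0, "wx": 0, "wy": 0, "wz": 0, "claw": -0.35}
    - {"dx": 0, "dy": 0, "dz": -0.015, "wx": 0, "wy": 0, "wz": 0, "claw": -0.35}
    - {"dx": 0, "dy": 0, "dz": -0.045, "wx": 0, "wy": 0, "wz": 0, "claw": -0.35}
    - {"dx": 0, "dy": 0, "dz": -0.075, "wx": 0, "wy": 0, "wz": 0, "claw": -0.35}

```text
time: 7.68
ee_pos: [526.6, 227.1, 141.0]
ee_rot: [[-0.924, 0.382, -0.001], [0.382, 0.924, -0.0], [0.001, -0.001, -1.0]]
ft_force: [-0.2, 0.7, -1.8]
opening: 63.4
grip_force: 4.6
```

>>> carry_out:
  steps:
    - {"dx": 0, "dy": 0, "dz": -0.04, "wx": 0, "wy": 0, "wz": 0, "claw": -0.35}
    - {"dx": 0, "dy": 0, "dz": -0.08, "wx": 0, "wy": 0, "wz": 0, "claw": -0.35}
    - {"dx": 0, "dy": 0, "dz": -0.12, "wx": 0, "wy": 0, "wz": 0, "claw": -0.35}
    - {"dx": 0, "dy": 0, "dz": -0.15, "wx": 0, "wy": 0, "wz": 0, "claw": -0.35}
    - {"dx": 0, "dy": 0, "dz": -0.15, "wx": 0, "wy": 0, "wz": 0, "claw": -0.35}

```text
time: 8.3
ee_pos: [528.0, 227.4, 202.3]
ee_rot: [[-0.924, 0.382, 0.003], [0.382, 0.924, 0.001], [-0.002, 0.002, -1.0]]
ft_force: [0.3, -0.3, -2.4]
opening: 63.8
grip_force: 4.6
```

```bash
python3 - <<'E'
from h import *
go((541,-30,200),67.5)
for n in('side','top'):
    im=viewer.snapshot(n); cv2.imwrite(f'pics/{n}4.png',im[:,:,::-1])
cv2.imwrite('pics/m6.png',np.hstack([crop(cv2.imread('pics/side4.png'),205,60,80,120,5),crop(cv2.imread('pics/top4.png'),190,190,78,120,5)]))
E
```

```text
t 8.3 tcp [528.  227.4 202.3] shift [-0.2758 -0.5824  0.0053] turn [0.0009 0.0012 0.0004] open 63.8 grip 4.6 F [ 0.3 -0.3 -2.4] yaw 67.55
```

View pics/m6.png

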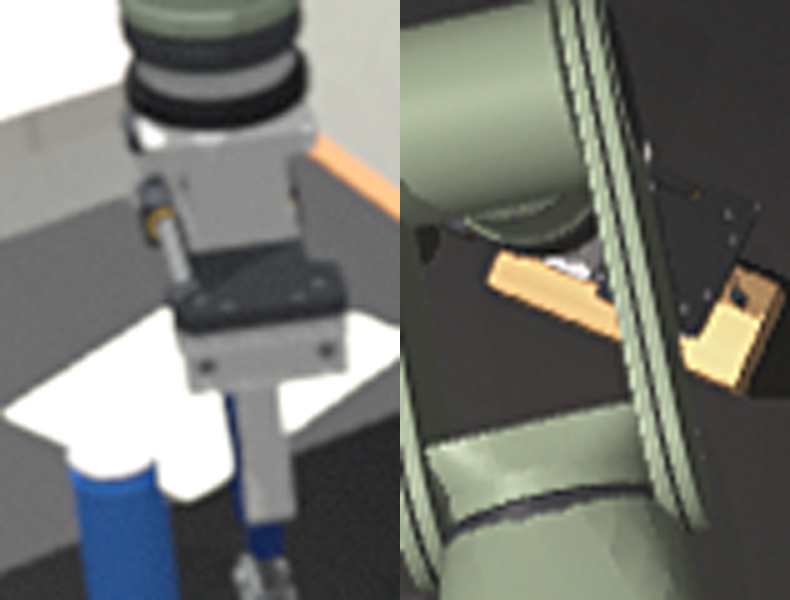

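The view shows the pliers lifted and hanging straight in the fingers; the wrist carries 2.4 N. Now I take the ring's end contour in its own frame to find the line of the notches.

```bash
python3 - <<'E'
from h import *
t=cv2.imread('pics/top0.png');s=cv2.imread('pics/side0.png')
for n,im,b,c in(('top',t,(315,233,28,30),(541.46,-30.1)),('side',s,(310,272,40,32),(544.1,-29.8))):
    X=ringfit(n,im,b,2. if n=='top' else 2.)-c
    a=np.radians(155.5); g=np.array([np.cos(a),np.sin(a)]); l=np.array([-g[1],g[0]])
    Y=np.c_[-(X@g),-(X@l)]  # ring frame x,y
    print(n,'x range',Y[:,0].min().round(1),Y[:,0].max().round(1),'y',Y[:,1].min().round(1),Y[:,1].max().round(1))
    e=Y[Y[:,0]<-10]; 
    for sg in(1,-1):
        q=e[e[:,1]*sg>0]; print(sg,q[::9].round(1).tolist())
for n in('side','top'): print(n,proj(n,[[541.5,-30,2],[541.5-22.7,-30+10.4,2]]).round(1).tolist())
E
```

```text
top x range -28.7 25.3 y -25.0 24.9
1 [[-10.1, 21.8], [-13.0, 20.4], [-16.0, 18.9], [-18.4, 16.5], [-20.9, 14.1], [-24.6, 14.3], [-27.6, 12.8], [-28.4, 9.6], [-25.7, 8.1], [-22.2, 8.6], [-18.5, 8.4], [-15.9, 10.5], [-13.6, 13.2], [-11.3, 16.0]]
-1 [[-10.1, -16.1], [-12.8, -13.8], [-15.6, -11.5], [-17.3, -8.7], [-21.1, -8.6], [-24.5, -9.0], [-27.9, -9.5], [-28.3, -12.9], [-24.7, -14.4], [-21.4, -13.6], [-19.0, -16.0], [-16.6, -18.4], [-13.9, -20.7], [-10.1, -22.5]]
side x range -30.4 27.2 y -27.3 27.5
1 [[-10.1, 24.7], [-13.0, 23.7], [-16.1, 21.3], [-19.1, 18.4], [-21.6, 16.2], [-24.2, 16.4], [-26.9, 15.8], [-29.5, 13.3], [-30.4, 10.0], [-29.5, 6.3], [-27.1, 5.4], [-24.3, 6.3], [-21.7, 6.2], [-19.3, 5.6], [-16.4, 6.9], [-14.0, 9.9], [-11.0, 12.7]]
-1 [[-10.0, -13.6], [-12.2, -12.0], [-14.3, -9.6], [-16.3, -6.9], [-18.6, -5.6], [-21.3, -6.2], [-23.9, -6.4], [-26.4, -6.2], [-29.4, -7.8], [-30.1, -11.1], [-28.6, -14.8], [-26.4, -16.4], [-23.8, -16.6], [-21.3, -16.8], [-19.1, -18.4], [-17.0, -20.7], [-14.9, -22.7], [-12.6, -23.9], [-10.3, -24.8]]
side [[329.4, 287.5], [318.6, 289.2]]
top [[328.3, 246.0], [324.5, 253.7]]
```

The ring's end lugs run from 17.5 to 28.5 mm from its centre and are symmetric about 155.5°, so the notches lie about 23 mm out. I rise over the punches and carry the pliers above the ring.

>>> carry_out:
  steps:
    - {"dx": 0, "dy": 0, "dz": -0.08, "wx": 0, "wy": 0, "wz": 0, "claw": -0.35}
    - {"dx": -0.03, "dy": -0.07, "dz": -0.08, "wx": 0, "wy": 0, "wz": 0.017, "claw": -0.35}
    - {"dx": -0.065, "dy": -0.17, "dz": -0.08, "wx": 0, "wy": 0, "wz": 0.017, "claw": -0.35}
    - {"dx": -0.105, "dy": -0.27, "dz": -0.08, "wx": 0, "wy": 0, "wz": 0.017, "claw": -0.35}
    - {"dx": -0.145, "dy": -0.37, "dz": -0.08, "wx": 0, "wy": 0, "wz": 0.017, "claw": -0.35}

```text
time: 9.02
ee_pos: [523.3, 67.0, 231.5]
ee_rot: [[-0.911, 0.413, -0.002], [0.413, 0.911, -0.0], [0.002, -0.001, -1.0]]
ft_force: [0.1, -0.7, -2.5]
opening: 63.9
grip_force: 4.6
```

```bash
python3 - <<'E'
from h import *
go((521.4,-20.4,161),65.5)
E
```

```text
t 9.03 tcp [523.3  67.  231.5] shift [-0.0862 -0.2009  0.1764] turn [-0.0004 -0.0008  0.0011] open 63.9 grip 4.6 F [ 0.1 -0.7 -2.5] yaw 65.62
```

>>> carry_out:
  steps:
    - {"dx": -0.04, "dy": -0.09, "dz": 0.04, "wx": 0, "wy": 0, "wz": 0.001, "claw": -0.35}
    - {"dx": -0.07, "dy": -0.16, "dz": 0.08, "wx": 0, "wy": 0, "wz": 0.001, "claw": -0.35}
    - {"dx": -0.086, "dy": -0.2, "dz": 0.13, "wx": 0, "wy": 0, "wz": 0.001, "claw": -0.35}
    - {"dx": -0.086, "dy": -0.2, "dz": 0.176, "wx": 0, "wy": 0, "wz": 0.001, "claw": -0.35}
    - {"dx": -0.086, "dy": -0.2, "dz": 0.176, "wx": 0, "wy": 0, "wz": 0.001, "claw": -0.35}

```text
time: 9.65
ee_pos: [520.0, -18.6, 159.6]
ee_rot: [[-0.91, 0.415, -0.006], [0.415, 0.91, 0.001], [0.006, -0.001, -1.0]]
ft_force: [0.0, 1.1, -1.6]
opening: 63.0
grip_force: 4.6
```

```bash
python3 - <<'E'
from h import *
go((521.4,-20.4,131),65.5)
for n in('side','top'):
    im=viewer.snapshot(n); cv2.imwrite(f'pics/{n}5.png',im[:,:,::-1])
k=6
a=crop(cv2.imread('pics/side5.png'),290,230,65,80,k);b=crop(cv2.imread('pics/top5.png'),298,215,65,80,k)
cv2.imwrite('pics/m7.png',np.hstack([a,b]))
E
```

```text
t 9.65 tcp [520.  -18.6 159.6] shift [-0.0053 -0.0025  0.0715] turn [-0.0007 -0.003  -0.0004] open 63.0 grip 4.6 F [ 0.   1.1 -1.6] yaw 65.45
```

View pics/m7.png

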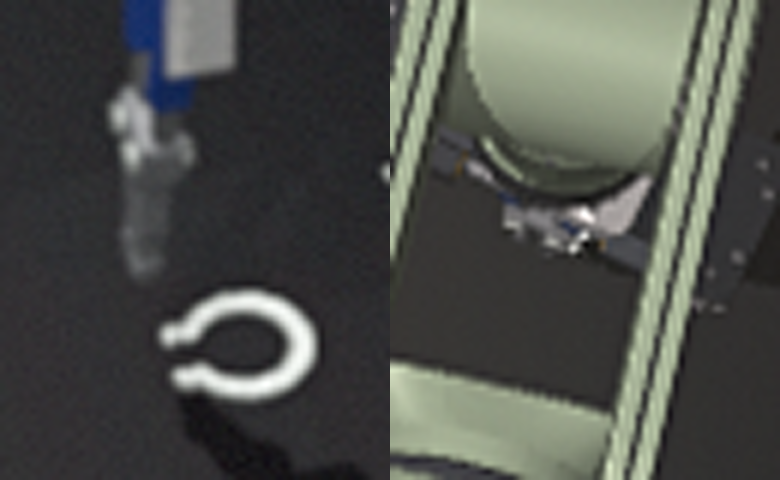

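The side view shows the closed tips hanging at about (313.3,275.8) and the ring's gap at about (320,289.5). The top view is hidden by the arm. I'll measure the tips in the side view by differencing against the first picture.

```bash
cat >> h.py <<'E'
def tips(im,ref,box=(300,245,40,50),th=10):
    "bottom outline of what is brighter than in ref, in the side view"
    u,v,w,h=box
    d=cv2.subtract(cv2.cvtColor(im,cv2.COLOR_BGR2GRAY),cv2.cvtColor(ref,cv2.COLOR_BGR2GRAY))[v:v+h,u:u+w]
    d=cv2.GaussianBlur(d,(3,3),0); return d
E
python3 - <<'E'
from h import *
go((521.4,-20.4,131),65.5)
d=tips(cv2.imread('pics/side5.png'),cv2.imread('pics/side0.png'))
for v in range(18,42): print(245+v,d[v,4:24].tolist())
y=np.array([.415,.91]);c=np.array([521,-19.5])
for z in(45,50,55): print(z,proj('side',[[*(c+s*5*y),z] for s in(1,-1)]).round(1).tolist())
E
```

```text
t 9.75 tcp [522.1 -18.6 162. ] shift [-0.0003 -0.0048  0.0775] turn [-0.0001 -0.0005  0.    ] open 63.2 grip 4.6 F [ 1.1 -0.6 -1.4] yaw 65.5
263 [4, 4, 4, 4, 4, 6, 15, 28, 35, 35, 30, 26, 24, 21, 13, 6, 3, 3, 3, 3]
264 [4, 5, 4, 4, 5, 7, 15, 27, 35, 35, 31, 29, 27, 22, 13, 6, 3, 3, 3, 4]
265 [4, 5, 4, 4, 5, 7, 16, 28, 35, 35, 32, 30, 29, 23, 12, 5, 3, 3, 4, 6]
266 [4, 4, 3, 3, 4, 8, 19, 31, 36, 35, 33, 30, 29, 22, 12, 5, 3, 3, 4, 6]
267 [5, 5, 4, 4, 4, 10, 25, 37, 39, 36, 32, 29, 27, 21, 12, 5, 4, 4, 4, 4]
268 [5, 4, 4, 4, 5, 13, 31, 44, 43, 36, 31, 27, 24, 19, 11, 5, 4, 4, 4, 2]
269 [5, 3, 3, 3, 4, 13, 30, 42, 42, 34, 27, 23, 20, 15, 8, 4, 4, 3, 3, 2]
270 [4, 3, 3, 3, 4, 11, 26, 37, 38, 31, 25, 21, 17, 11, 6, 4, 4, 3, 2, 1]
271 [3, 3, 3, 3, 4, 9, 23, 37, 40, 33, 27, 24, 18, 11, 7, 5, 3, 3, 3, 2]
272 [2, 3, 3, 3, 4, 8, 20, 37, 45, 40, 33, 30, 24, 14, 8, 5, 3, 3, 3, 2]
273 [3, 4, 3, 3, 3, 5, 16, 35, 48, 48, 42, 37, 28, 16, 7, 4, 3, 2, 3, 2]
274 [4, 5, 4, 2, 2, 4, 12, 29, 45, 49, 42, 34, 24, 13, 6, 3, 3, 2, 2, 2]
275 [4, 5, 3, 3, 4, 4, 9, 21, 33, 37, 32, 25, 16, 8, 5, 4, 3, 2, 1, 1]
276 [4, 4, 3, 3, 5, 5, 6, 11, 18, 21, 19, 14, 9, 5, 4, 3, 1, 1, 0, 1]
277 [5, 5, 4, 4, 5, 5, 4, 5, 7, 10, 9, 7, 5, 4, 3, 2, 1, 0, 0, 1]
278 [4, 4, 4, 4, 4, 3, 3, 4, 5, 5, 4, 3, 3, 4, 3, 2, 2, 1, 1, 1]
279 [3, 3, 3, 3, 3, 3, 4, 5, 6, 5, 3, 3, 3, 4, 3, 2, 2, 2, 1, 0]
280 [3, 3, 3, 3, 3, 4, 5, 5, 5, 4, 4, 3, 3, 3, 3, 2, 2, 1, 1, 0]
281 [2, 3, 3, 2, 4, 5, 4, 3, 3, 4, 5, 4, 3, 3, 2, 2, 2, 1, 0, 0]
282 [2, 3, 4, 3, 4, 5, 4, 3, 3, 4, 5, 4, 3, 2, 1, 1, 1, 0, 0, 0]
283 [3, 4, 5, 4, 4, 4, 4, 4, 4, 5, 5, 3, 2, 1, 0, 0, 0, 0, 1, 1]
284 [4, 4, 4, 4, 3, 3, 4, 5, 5, 5, 4, 3, 2, 1, 1, 2, 2, 3, 3, 3]
285 [4, 5, 4, 4, 4, 3, 4, 5, 6, 6, 5, 4, 3, 3, 5, 5, 7, 8, 7, 5]
286 [5, 6, 5, 4, 4, 4, 4, 5, 5, 6, 6, 5, 5, 6, 7, 8, 9, 10, 8, 5]
45 [[318.8, 274.1], [319.8, 277.4]]
50 [[318.8, 272.6], [319.8, 275.8]]
55 [[318.8, 271.0], [319.8, 274.3]]
```

```bash
python3 - <<'E'
from h import *
y=np.array([.415,.91]);c=np.array([521.5,-19])
f=lambda a,z:proj('side',[[*(c+a*y),z]])[0].round(1).tolist()
print('finger inner/outer end',f(-32,182),f(-43,182),'seen 323.5,242.5')
for z in (182,200,150,120): print(z,'handleB -22',f(-22,z),'axis',f(0,z))
print('tip',f(0,50),'seen 313.3,275.5')
# left finger edges and pliers silhouette columns per row
d=tips(cv2.imread('pics/side5.png'),cv2.imread('pics/side0.png'),(300,225,40,55))
for v in range(0,52,3):
    r=d[v]; i=np.where(r>12)[0]; print(225+v,(300+i.min(),300+i.max()) if len(i) else None, (300+np.average(i,weights=r[i])).round(1) if len(i) else '')
E
```

```text
finger inner/outer end [322.5, 240.1] [323.7, 243.9] seen 323.5,242.5
182 handleB -22 [321.4, 236.8] axis [319.1, 229.5]
200 handleB -22 [321.4, 230.1] axis [319.1, 222.9]
150 handleB -22 [321.4, 248.2] axis [319.2, 240.9]
120 handleB -22 [321.4, 258.5] axis [319.2, 251.3]
tip [319.3, 274.0] seen 313.3,275.5
225 (np.int64(316), np.int64(329)) 322.9
228 (np.int64(316), np.int64(329)) 322.8
231 (np.int64(316), np.int64(329)) 322.6
234 (np.int64(316), np.int64(329)) 322.6
237 (np.int64(316), np.int64(329)) 322.6
240 (np.int64(312), np.int64(329)) 321.6
243 (np.int64(311), np.int64(322)) 316.1
246 (np.int64(308), np.int64(315)) 311.3
249 (np.int64(307), np.int64(318)) 311.7
252 (np.int64(308), np.int64(321)) 313.9
255 (np.int64(309), np.int64(322)) 314.7
258 (np.int64(310), np.int64(321)) 314.6
261 (np.int64(310), np.int64(318)) 313.7
264 (np.int64(310), np.int64(318)) 313.8
267 (np.int64(310), np.int64(317)) 313.3
270 (np.int64(310), np.int64(316)) 312.6
273 (np.int64(310), np.int64(317)) 313.4
276 (np.int64(312), np.int64(315)) 313.4
```

The finger matches the prediction with z = reading + 20. The pliers, though, have swung about 3.5° around tool y, towards tool +x. I turn the tool back by that amount and measure again.

>>> carry_out:
  steps:
    - {"dx": 0, "dy": 0, "dz": 0, "wx": 0, "wy": -0.006, "wz": 0, "claw": -0.35}
    - {"dx": 0, "dy": 0, "dz": 0, "wx": 0, "wy": -0.015, "wz": 0, "claw": -0.35}
    - {"dx": 0, "dy": 0, "dz": 0, "wx": 0, "wy": -0.024, "wz": 0, "claw": -0.35}
    - {"dx": 0, "dy": 0, "dz": 0, "wx": 0, "wy": -0.03, "wz": 0, "claw": -0.35}
    - {"dx": 0, "dy": 0, "dz": 0, "wx": 0, "wy": -0.03, "wz": 0, "claw": -0.35}

```text
time: 10.38
ee_pos: [522.2, -18.6, 162.4]
ee_rot: [[-0.908, 0.415, 0.055], [0.414, 0.91, -0.025], [-0.06, 0.0, -0.998]]
ft_force: [-0.1, -0.2, -1.8]
opening: 63.7
grip_force: 4.6
```

```bash
cat >> h.py <<'E'
def sil(tag,box=(300,225,40,65),rows=(240,285,3)):
    im=viewer.snapshot('side')[:,:,::-1].copy(); cv2.imwrite(f'pics/side_{tag}.png',im)
    d=tips(im,cv2.imread('pics/side0.png'),box)
    for v in range(*rows):
        r=d[v-box[1]].astype(float); i=np.where(r>10)[0]
        if len(i): print(v,box[0]+i.min(),box[0]+i.max(),(box[0]+np.average(i,weights=r[i])).round(1),int(r.max()))
E
python3 - <<'E'
from h import *
o=get_obs();print(o['ee_pos'].round(1),np.round(o['ee_rot'],3).tolist(),o['opening'],o['grip_force'],o['ft_force'].round(1))
sil('6',rows=(236,284,2))
E
```

```text
[522.2 -18.6 162.4] [[-0.908, 0.415, 0.055], [0.414, 0.91, -0.025], [-0.06, 0.0, -0.998]] 63.69528386901727 4.559578159824014 [-0.1 -0.2 -1.8]
236 316 329 322.6 94
238 314 329 322.4 96
240 314 328 321.3 75
242 312 319 314.5 39
244 311 317 313.9 99
246 310 323 314.6 127
248 310 323 315.2 127
250 311 325 316.6 120
252 312 325 318.0 123
254 312 325 317.9 109
256 313 324 317.6 64
258 314 322 318.2 24
260 315 322 318.4 21
262 315 322 318.5 26
264 315 322 318.5 29
266 314 322 317.8 38
268 315 321 317.8 32
270 316 322 318.9 33
272 316 322 318.8 55
274 317 320 318.4 19
```

Now the pliers are vertical: head at about column 318, tips at 318.6. I lower them slowly to about 10 mm above the mat and measure the tips against the notches.

>>> carry_out:
  steps:
    - {"dx": 0.001, "dy": 0, "dz": 0.015, "wx": 0, "wy": 0, "wz": 0, "claw": -0.35}
    - {"dx": 0.003, "dy": 0, "dz": 0.045, "wx": 0, "wy": 0, "wz": 0, "claw": -0.35}
    - {"dx": 0.005, "dy": 0, "dz": 0.075, "wx": 0, "wy": 0, "wz": 0, "claw": -0.35}
    - {"dx": 0.006, "dy": 0, "dz": 0.095, "wx": 0, "wy": 0, "wz": 0, "claw": -0.35}
    - {"dx": 0.006, "dy": 0, "dz": 0.1, "wx": 0, "wy": 0, "wz": 0, "claw": -0.35}

```text
time: 11.05
ee_pos: [521.6, -18.7, 120.9]
ee_rot: [[-0.908, 0.415, 0.052], [0.414, 0.91, -0.024], [-0.058, -0.0, -0.998]]
ft_force: [-0.7, -0.4, -1.5]
opening: 63.7
grip_force: 4.6
```

```bash
python3 - <<'E'
from h import *
viewer.snapshot('side')
o=get_obs();print(o['ee_pos'].round(1),np.round(o['ee_rot'],3).tolist(),o['opening'],o['grip_force'],o['ft_force'].round(1))
sil('7',rows=(256,298,2))
im=cv2.imread('pics/side_7.png',0); r=cv2.imread('pics/side0.png',0)
print(312,'cols')
for v in range(278,300): print(v,im[v,308:332].tolist(),'|',r[v,314:326].tolist())
E
```

```text
[521.9 -18.8 121.3] [[-0.908, 0.415, 0.053], [0.414, 0.91, -0.025], [-0.059, -0.0, -0.998]] 63.55989813439332 4.558678739704192 [-0.5  0.9 -2.5]
256 312 325 318.0 44
258 311 316 313.8 103
260 310 323 314.4 128
262 310 323 315.3 133
264 311 324 316.5 124
266 312 325 317.8 128
268 312 325 318.0 107
270 313 324 317.7 59
272 314 322 317.9 27
274 314 321 317.7 24
276 315 322 318.4 29
278 315 322 318.3 31
280 314 321 317.3 41
282 315 320 317.2 34
288 338 339 338.5 12Traceback (most recent call last):
  File "<stdin>", line 4, in <module>
  File "h.py", line 40, in sil
    r=d[v-box[1]].astype(float); i=np.where(r>10)[0]
      ~^^^^^^^^^^
IndexError: index 65 is out of bounds for axis 0 with size 65
```

```bash
python3 - <<'E'
import cv2
im=cv2.imread('pics/side_7.png',0); r=cv2.imread('pics/side0.png',0)
print('cols 310..329')
for v in range(278,298): print(v,' '.join('%3d'%q for q in im[v,310:330]),' | ',' '.join('%3d'%q for q in r[v,310:330]))
from h import *
a=np.radians(155.5);g=np.array([np.cos(a),np.sin(a)]);l=np.array([-g[1],g[0]])
for c in((541.5,-30.1),(544.1,-29.8)):
  c=np.array(c);print('notch mid/ends',proj('side',[[*(c+23*g+k*l),4] for k in(0,-10.5,10.5)]).round(1).tolist())
E
```

```text
cols 310..329
278  49  49  45  48  48  60  72  73  74  71  76  68  49  39  33  44  71  89  86  97  |   45  41  43  41  45  44  44  43  42  43  41  44  39  37  33  46  70  91  89 100
279  51  50  50  48  54  71  88  77  74  75  72  63  46  40  69 114 160 180 178 185  |   47  41  39  41  43  41  45  41  40  43  42  37  37  43  71 122 168 186 187 196
280  49  45  51  47  53  79  94  82  71  70  65  55  70 118 161 197 217 221 217 217  |   40  45  43  44  38  44  41  40  40  40  38  41  71 121 171 205 227 229 227 227
281  49  51  46  46  50  68  84  73  66  68  63  81 139 196 224 226 209 193 176 168  |   42  48  43  44  41  46  44  42  41  37  39  81 149 206 232 232 218 201 185 177
282  47  50  48  47  52  60  77  81  69  67  78 134 195 223 220 194 153 119  98  78  |   43  43  43  46  39  45  39  35  39  36  69 143 207 231 228 200 161 126 103  86
283  50  50  48  46  48  57  79  87  77  74  92 159 208 213 176 121  71  48  45  36  |   44  42  44  40  41  42  47  61  86  90 126 192 228 222 182 126  74  51  46  37
284  48  49  50  46  48  51  70  90  89  82  95 143 176 164 108  51  38  37  4
[... 1701 characters left out ...]
  44  47  43  43  41  51  83 120 133 118 113 155 189 208 222 233 234
295  53  51  48  48  46  49  47  51  46  54  58  58  52  45  70  99 126 139 145 149  |   44  42  45  44  43  41  44  40  41  47  57  61  58  51  75 111 148 170 187 195
296  48  49  47  48  49  49  48  48  49  47  44  38  26  20  30  49  68  77  86  94  |   45  49  44  42  45  46  40  42  44  39  37  37  37  39  39  53  67  81  95 106
297  47  50  49  48  48  48  48  48  47  48  45  42  38  25  18  17  28  32  33  41  |   43  43  44  45  46  45  44  41  41  45  40  38  44  41  40  40  42  35  39  46
notch mid/ends [[319.5, 288.5], [318.5, 285.1], [320.5, 292.0]]
notch mid/ends [[320.3, 287.9], [319.4, 284.5], [321.3, 291.4]]
```

```bash
python3 - <<'E'
from h import *
n=onz('side',(320.3,289.1),2); print('notch mid',n.round(1))
y=np.array([.415,.91,0]); x=np.array([-.91,.415,0])
for z in(8,10,12):
  t=onz('side',(318.1,287.0),z)+4*y; d=n-t; print(z,'tip mid',t.round(1),'need tool x',(d@x).round(1),'y',(d@y).round(1))
for z in (8,10,12):print(proj('side',[[*n[:2],z]]+[list(n-4*y+[0,0,z-2])]).round(1).tolist())
E
```

```text
notch mid [522.1 -21.6   2. ]
8 tip mid [520.4 -14.2   8. ] need tool x -4.6 y -6.0
10 tip mid [519.3 -15.6  10. ] need tool x -5.0 y -4.3
12 tip mid [518.3 -17.1  12. ] need tool x -5.3 y -2.5
[[320.3, 287.3], [320.7, 288.6]]
[[320.3, 286.7], [320.7, 288.0]]
[[320.3, 286.1], [320.7, 287.4]]
```

The tips need to go about 4.9 mm along tool -x and about 3.2 mm along -y. I correct that, close the tips a little further and come 4 mm lower.

>>> carry_out:
  steps:
    - {"dx": -0.004, "dy": -0.003, "dz": 0, "wx": 0, "wy": 0, "wz": 0, "claw": -0.37}
    - {"dx": -0.012, "dy": -0.008, "dz": 0, "wx": 0, "wy": 0, "wz": 0, "claw": -0.38}
    - {"dx": -0.012, "dy": -0.008, "dz": 0.005, "wx": 0, "wy": 0, "wz": 0, "claw": -0.38}
    - {"dx": -0.012, "dy": -0.008, "dz": 0.01, "wx": 0, "wy": 0, "wz": 0, "claw": -0.38}
    - {"dx": -0.012, "dy": -0.008, "dz": 0.01, "wx": 0, "wy": 0, "wz": 0, "claw": -0.38}

```text
time: 11.78
ee_pos: [525.3, -23.7, 118.1]
ee_rot: [[-0.908, 0.415, 0.054], [0.414, 0.91, -0.025], [-0.059, -0.0, -0.998]]
ft_force: [0.6, 0.2, -1.2]
opening: 64.8
grip_force: 4.5
```

```bash
python3 - <<'E'
from h import *
viewer.snapshot('side')
o=get_obs();print(o['ee_pos'].round(1),np.round(o['ee_rot'][2],3).tolist(),o['opening'],o['grip_force'],o['ft_force'].round(1))
im=viewer.snapshot('side')[:,:,::-1];cv2.imwrite('pics/side_8.png',im);im=cv2.cvtColor(im,cv2.COLOR_BGR2GRAY)
print('cols 310..329')
for v in range(276,297): print(v,' '.join('%3d'%q for q in im[v,310:330]))
y=np.array([.415,.91,0]);n=np.array([522.1,-21.6,0])
for z in(2,4,6,8): print(z,'predicted near/far tip',proj('side',[n-4*y+[0,0,z],n+4*y+[0,0,z]]).round(1).tolist())
E
```

```text
[525.4 -23.8 118.3] [-0.06, -0.0, -0.998] 64.84116436866698 4.467299859970808 [-0.1 -0.7 -1.6]
cols 310..329
276  50  47  50  50  47  51  49  55  65  70  71  68  66  66  61  46  42  42  39  43
277  48  51  50  48  47  46  49  53  65  72  74  73  72  67  62  45  37  38  38  37
278  48  52  51  51  49  51  51  52  64  76  75  74  74  67  60  50  70  90  92  97
279  51  53  47  50  49  47  47  51  64  75  72  75  74  72  83 117 161 182 180 187
280  49  49  49  50  50  47  49  53  68  76  73  75  73  88 147 198 219 222 218 218
281  49  50  50  46  50  51  46  52  69  80  73  72  76 114 185 220 212 193 179 169
282  51  49  47  50  48  45  48  51  67  77  72  65  66 104 158 184 156 119  99  81
283  51  48  48  49  48  48  52  72  91  81  71  68  66  78  97 105  77  51  46  41
284  51  49  51  52  48  43  76 141 166 119  85  75  75  76  64  50  35  33  40  41
285  46  51  50  48  48  43 106 190 220 166 117 103  91  83  72  49  42  45  45  43
286  50  50  51  47  46  45  94 180 206 154 127 130 107  89  74  52  43  46  44  44
287  52  49  49  52  47  40  65 119 141  97  91  99  85  68  61  49
[... 304 characters left out ...]
  69 124 147 110 112 127 111  71  33  32  38  43
292  47  49  49  49  50  50  47  50 103 184 213 180 159 162 156 134 101  73  67  65
293  50  51  48  49  53  50  50  46  85 158 195 183 152 143 159 165 157 142 136 130
294  49  49  47  51  51  50  49  45  55  95 131 135 109  99 126 147 162 166 169 169
295  51  50  51  51  51  51  46  49  47  53  64  67  60  48  71  99 127 139 148 152
296  51  52  49  51  50  47  49  52  51  48  45  42  42  35  32  46  68  81  87  97
2 predicted near/far tip [[320.7, 290.4], [319.9, 287.8]]
4 predicted near/far tip [[320.7, 289.8], [319.9, 287.2]]
6 predicted near/far tip [[320.7, 289.2], [319.9, 286.6]]
8 predicted near/far tip [[320.7, 288.6], [319.9, 286.0]]
```

The tips now sit about 1.5 mm too far along -x, and their height is still uncertain. I step 15 mm out of the gap and touch the mat lightly there to fix the tip height and the row reference.

>>> carry_out:
  steps:
    - {"dx": 0.01, "dy": 0, "dz": -0.005, "wx": 0, "wy": 0, "wz": 0, "claw": -0.38}
    - {"dx": 0.025, "dy": 0, "dz": -0.005, "wx": 0, "wy": 0, "wz": 0, "claw": -0.38}
    - {"dx": 0.038, "dy": 0, "dz": -0.002, "wx": 0, "wy": 0, "wz": 0, "claw": -0.38}
    - {"dx": 0.038, "dy": 0, "dz": 0.004, "wx": 0, "wy": 0, "wz": 0, "claw": -0.38}
    - {"dx": 0.038, "dy": 0, "dz": 0.006, "wx": 0, "wy": 0, "wz": 0, "claw": -0.38}

```text
time: 12.5
ee_pos: [511.9, -17.5, 115.0]
ee_rot: [[-0.908, 0.415, 0.054], [0.414, 0.91, -0.025], [-0.06, -0.0, -0.998]]
ft_force: [-0.0, 0.1, -1.5]
opening: 64.8
grip_force: 4.5
```

>>> carry_out:
  steps:
    - {"dx": 0, "dy": 0, "dz": 0.0025, "wx": 0, "wy": 0, "wz": 0, "claw": -0.38}
    - {"dx": 0, "dy": 0, "dz": 0.0025, "wx": 0, "wy": 0, "wz": 0, "claw": -0.38}

```text
time: 12.75
ee_pos: [512.1, -17.7, 114.1]
ee_rot: [[-0.908, 0.415, 0.054], [0.414, 0.91, -0.025], [-0.06, -0.0, -0.998]]
ft_force: [-0.1, 0.3, -1.2]
opening: 65.0
grip_force: 4.5
```

>>> carry_out:
  steps:
    - {"dx": 0, "dy": 0, "dz": 0.0025, "wx": 0, "wy": 0, "wz": 0, "claw": -0.38}
    - {"dx": 0, "dy": 0, "dz": 0.0025, "wx": 0, "wy": 0, "wz": 0, "claw": -0.38}

```text
time: 13.0
ee_pos: [512.0, -17.6, 113.1]
ee_rot: [[-0.908, 0.415, 0.054], [0.414, 0.91, -0.025], [-0.06, -0.0, -0.998]]
ft_force: [0.0, 0.4, -2.4]
opening: 65.2
grip_force: 4.5
```

```bash
python3 - <<'E'
from h import *
o=get_obs();print(o['ee_pos'].round(1),np.round(o['ee_rot'][2],3).tolist(),o['opening'],o['grip_force'],o['ft_force'].round(1))
sil('9',(295,240,40,60),(258,296,2))
E
```

```text
[512.  -17.6 113.1] [-0.06, -0.0, -0.998] 65.15190770705517 4.467140813358128 [ 0.   0.4 -2.4]
258 310 325 318.1 98
260 309 324 316.4 69
262 308 313 310.2 96
264 306 319 310.3 129
266 306 319 311.2 133
268 307 321 312.9 129
270 308 321 314.1 136
272 308 322 313.9 128
274 309 320 313.7 66
276 310 319 314.4 28
278 311 318 314.6 23
280 311 318 314.6 31
282 311 318 314.3 34
284 311 316 313.4 34
286 311 316 313.5 36
288 312 319 315.2 47
290 312 318 314.9 34
292 324 332 327.8 15
294 324 334 329.9 16
```

Still no contact; I go on in 1 mm steps.

>>> carry_out:
  steps:
    - {"dx": 0, "dy": 0, "dz": 0.0025, "wx": 0, "wy": 0, "wz": 0, "claw": -0.38}
    - {"dx": 0, "dy": 0, "dz": 0.0025, "wx": 0, "wy": 0, "wz": 0, "claw": -0.38}

```text
time: 13.3
ee_pos: [512.1, -17.6, 112.1]
ee_rot: [[-0.908, 0.415, 0.054], [0.414, 0.91, -0.025], [-0.06, -0.0, -0.998]]
ft_force: [-0.9, -1.4, -1.5]
opening: 64.9
grip_force: 4.5
```

>>> carry_out:
  steps:
    - {"dx": 0, "dy": 0, "dz": 0.0025, "wx": 0, "wy": 0, "wz": 0, "claw": -0.38}
    - {"dx": 0, "dy": 0, "dz": 0.0025, "wx": 0, "wy": 0, "wz": 0, "claw": -0.38}

```text
time: 13.55
ee_pos: [512.6, -17.8, 111.6]
ee_rot: [[-0.908, 0.415, 0.056], [0.414, 0.91, -0.025], [-0.061, 0.0, -0.998]]
ft_force: [-0.8, -0.5, 1.5]
opening: 64.7
grip_force: 4.7
```

>>> carry_out:
  steps:
    - {"dx": 0, "dy": 0, "dz": 0.0025, "wx": 0, "wy": 0, "wz": 0, "claw": -0.38}
    - {"dx": 0, "dy": 0, "dz": 0.0025, "wx": 0, "wy": 0, "wz": 0, "claw": -0.38}

```text
time: 13.8
ee_pos: [513.3, -18.0, 111.3]
ee_rot: [[-0.908, 0.415, 0.057], [0.414, 0.91, -0.026], [-0.062, 0.0, -0.998]]
ft_force: [-0.1, -0.4, 5.5]
opening: 65.1
grip_force: 5.3
```

Contact with the mat comes at a reading of about 111.8, so tip z = reading - 111.8. I measure the tips in the image here, where z = 0.

```bash
python3 - <<'E'
from h import *
im=viewer.snapshot('side')[:,:,::-1];cv2.imwrite('pics/side_10.png',im)
g=cv2.cvtColor(im,cv2.COLOR_BGR2GRAY).astype(int)
o=get_obs();print(o['ee_pos'].round(1),o['opening'],o['ft_force'].round(1))
for v in range(280,296): print(v,' '.join('%3d'%q for q in g[v,308:324]))
for uv in((315,291),(315,292),(315,293)): print(uv,onz('side',uv,0).round(1))
E
```

```text
[513.3 -18.  111.3] 64.97195371593602 [-0.2 -0.5  5.2]
280  49  49  51  59  68  70  73  77  73  69  56  46  41  41  70 118
281  50  48  51  59  69  69  73  74  75  68  55  41  42  77 145 201
282  50  50  50  56  70  72  73  75  74  65  51  39  66 138 199 224
283  48  50  54  74  87  79  76  75  75  82  86  87 121 187 222 215
284  50  51  59  93 107  87  73  72  87 132 165 164 183 213 217 176
285  53  45  52  77  92  83  65  60  98 173 206 194 205 216 196 126
286  52  52  52  64  80  78  71  61  93 158 185 157 155 160 132  69
287  49  48  52  60  82  88  77  70  79 107 117  84  70  70  53  36
288  52  48  50  55  72  91  98  90  88  83  64  44  41  33  38  44
289  51  49  51  52  73 109 130 112  98  82  56  43  43  40  43  44
290  49  53  49  51  63  85  96  88  79  61  45  40  49  62  97 116
291  51  51  48  49  57  63  68  63  57  44  43  74 108 145 193 208
292  50  54  51  50  51  46  37  32  30  30  62 120 163 201 232 237
293  49  48  51  52  52  49  36  21  21  23  54 112 151 175 189 196
294  50  49  50  51  50  45  34  29  21  22  35  71 107 121 117 120
295  52  47  50  53  52  46  40  31  21  21  25  36  56  61  54  55
(315, 291) [510.2 -17.5   0. ]
(315, 292) [508.5 -19.9  -0. ]
(315, 293) [506.7 -22.3   0. ]
```

In the image the tips are at (512,-13.7) and the notch middle is at (522.1,-21.6). That means about 12.5–13 mm along tool -x and 3 mm along -y. I rise, shift, come down to about 6 mm and check.

>>> carry_out:
  steps:
    - {"dx": 0, "dy": 0, "dz": -0.02, "wx": 0, "wy": 0, "wz": 0, "claw": -0.38}
    - {"dx": -0.008, "dy": -0.004, "dz": -0.022, "wx": 0, "wy": 0, "wz": 0, "claw": -0.38}
    - {"dx": -0.022, "dy": -0.008, "dz": -0.022, "wx": 0, "wy": 0, "wz": 0, "claw": -0.38}
    - {"dx": -0.033, "dy": -0.008, "dz": -0.021, "wx": 0, "wy": 0, "wz": 0, "claw": -0.38}
    - {"dx": -0.033, "dy": -0.008, "dz": -0.021, "wx": 0, "wy": 0, "wz": 0, "claw": -0.38}

```text
time: 14.48
ee_pos: [522.7, -26.1, 119.1]
ee_rot: [[-0.908, 0.415, 0.054], [0.414, 0.91, -0.025], [-0.06, -0.0, -0.998]]
ft_force: [-0.4, -0.1, -1.6]
opening: 64.7
grip_force: 4.5
```

```bash
python3 - <<'E'
from h import *
viewer.snapshot('side')
im=viewer.snapshot('side')[:,:,::-1];cv2.imwrite('pics/side_11.png',im)
g=cv2.cvtColor(im,cv2.COLOR_BGR2GRAY).astype(int)
o=get_obs();print(o['ee_pos'].round(1),o['ee_rot'][2].round(3),o['opening'],o['ft_force'].round(1))
for v in range(270,297): print(v,' '.join('%3d'%q for q in g[v,310:330]))
z=o['ee_pos'][2]-111.8; y=np.array([.415,.91,0]);n=np.array([522.1,-21.6,0])
print(z,'want near tip corner',proj('side',[n-5.5*y+[0,0,z]]).round(1).tolist())
E
```

```text
[522.2 -25.9 119. ] [-0.059 -0.    -0.998] 65.04764237662451 [ 0.3 -0.5 -2. ]
270  45  47  48  45  57 112 174 188 146 125 116 100  94  90  91 107 120  81  46  44
271  47  50  48  44  49  87 144 161 118  86  83  80  81  76  80  94  98  68  44  42
272  51  47  49  48  48  68 110 132 101  76  73  75  77  73  74  71  68  51  45  41
273  50  49  48  47  44  52  76  92  82  72  73  73  74  75  71  63  52  46  47  43
274  49  50  51  46  49  49  56  73  67  71  71  71  71  70  65  55  47  44  44  40
275  51  52  48  48  49  50  54  65  68  67  65  65  66  64  54  47  40  45  47  45
276  49  49  50  51  51  49  53  65  65  66  65  63  65  62  54  46  44  45  43  44
277  50  45  50  49  50  46  52  60  72  70  68  69  68  63  49  44  40  39  38  36
278  49  49  51  51  47  46  52  64  74  73  74  73  71  60  47  44  72  91  90  99
279  49  50  48  49  47  48  49  63  70  73  73  74  72  62  73 118 161 180 180 187
280  48  47  49  50  47  49  50  63  73  75  74  72  72  97 152 198 220 223 218 218
281  49  51  51  51  47  47  53  69  83  76  74  70  87 145 204 224 211 194 178 169
282  49  50  5
[... 601 characters left out ...]
  47  47  53  58  60  59  50  46  36  44  47  44  49  47
290  49  48  53  51  52  52  47  46  46  46  41  38  47  61  49  35  42  44  49  44
291  51  50  50  51  50  49  47  45  57  89 106  96 113 128 109  70  48  40  43  45
292  49  50  50  48  49  49  48  46  84 143 172 158 160 162 156 134 100  82  84  92
293  50  50  53  49  48  48  51  50  74 131 162 157 145 143 159 166 155 145 153 172
294  48  53  49  49  47  50  47  47  53  89 115 119 104  98 126 147 159 165 176 205
295  50  50  50  50  49  53  48  46  48  55  65  64  51  46  74 100 125 140 150 167
296  50  51  50  50  50  45  49  48  47  49  46  38  25  20  28  50  69  79  88  99
7.232379434774799 want near tip corner [[320.8, 289.4]]
```

The near tip's corner is at about (320.4,289.3), and the wanted point is (320.8,289.4), so they are aligned. I lower the tips into the gap.

>>> carry_out:
  steps:
    - {"dx": -0.002, "dy": 0, "dz": 0.004, "wx": 0, "wy": 0, "wz": 0, "claw": -0.38}
    - {"dx": -0.0015, "dy": 0, "dz": 0.0085, "wx": 0, "wy": 0, "wz": 0, "claw": -0.38}
    - {"dx": -0.0015, "dy": 0, "dz": 0.0085, "wx": 0, "wy": 0, "wz": 0, "claw": -0.38}

```text
time: 14.95
ee_pos: [522.8, -26.1, 115.7]
ee_rot: [[-0.908, 0.415, 0.054], [0.414, 0.91, -0.025], [-0.059, -0.0, -0.998]]
ft_force: [-0.0, 0.6, -1.6]
opening: 65.1
grip_force: 4.5
```

>>> carry_out:
  steps:
    - {"dx": 0, "dy": 0, "dz": 0.003, "wx": 0, "wy": 0, "wz": 0, "claw": -0.38}
    - {"dx": 0, "dy": 0, "dz": 0.006, "wx": 0, "wy": 0, "wz": 0, "claw": -0.38}
    - {"dx": 0, "dy": 0, "dz": 0.006, "wx": 0, "wy": 0, "wz": 0, "claw": -0.38}

```text
time: 15.32
ee_pos: [523.2, -26.2, 113.5]
ee_rot: [[-0.908, 0.415, 0.054], [0.414, 0.91, -0.025], [-0.06, -0.0, -0.998]]
ft_force: [0.1, 0.2, -2.9]
opening: 65.3
grip_force: 4.5
```

```bash
python3 - <<'E'
from h import *
im=viewer.snapshot('side')[:,:,::-1];cv2.imwrite('pics/side_12.png',im)
g=cv2.cvtColor(im,cv2.COLOR_BGR2GRAY).astype(int)
o=get_obs();print(o['ee_pos'].round(1),o['ee_rot'][2].round(3),o['opening'],o['ft_force'].round(1))
for v in range(280,297): print(v,' '.join('%3d'%q for q in g[v,310:330]))
E
```

```text
[523.3 -26.3 113.5] [-0.06  -0.    -0.998] 64.80186338143797 [-0.5 -0.4 -1.6]
280  51  52  49  51  50  47  48  55  65  74  77  74  72  87 147 200 220 223 220 220
281  48  51  48  50  49  50  53  51  65  75  78  75  73 108 182 224 214 195 180 169
282  51  50  51  49  50  48  49  55  70  76  73  74  72  90 152 184 157 122  99  83
283  51  51  52  51  47  49  49  65  81  76  77  74  71  76  92 101  75  50  46  40
284  51  52  47  48  49  49  57 101 119  88  73  75  71  61  51  45  39  39  41  42
285  51  49  52  51  49  47  76 136 155 109  74  68  67  63  54  40  45  43  42  45
286  53  49  49  47  51  44  74 139 161 112  72  70  69  68  60  46  45  46  44  43
287  53  49  51  50  49  49  59 102 122  99  88  79  82  84  80  57  42  49  47  48
288  51  50  51  48  51  47  48  60  78  99 113  96  91  95  93  61  42  45  47  49
289  50  49  50  51  50  47  49  46  54  82  98  83  75  76  72  46  46  48  51  48
290  51  49  52  48  51  52  49  44  48  59  67  62  70  79  69  39  38  42  46  46
291  52  51  54  52  49  50  47  47  69 118 139 108 119 130 110  72  43  38  42  43
292  51  53  49  50  52  51  50  49 104 184 211 172 159 160 157 135 101  78  75  82
293  53  49  49  49  49  50  48  45  83 155 185 162 147 144 159 167 157 145 142 149
294  52  51  50  51  53  49  51  44  57  93 123 118 104  97 127 149 161 165 171 174
295  52  52  52  53  52  50  51  47  52  53  66  64  51  47  72 102 127 141 148 152
296  49  52  53  49  48  50  49  50  47  45  45  43  34  31  34  49  68  81  87  98
```

No contact force at tip z ≈ 1.7, so the tips are inside the gap. I begin the squeeze, rising slightly with it because the handle tops lift as they close.

>>> carry_out:
  steps:
    - {"dx": 0.003, "dy": 0, "dz": 0.002, "wx": 0, "wy": 0, "wz": 0, "claw": -0.36}
    - {"dx": 0.003, "dy": 0, "dz": 0.002, "wx": 0, "wy": 0, "wz": 0, "claw": -0.32}
    - {"dx": 0.003, "dy": 0, "dz": 0.001, "wx": 0, "wy": 0, "wz": 0, "claw": -0.28}
    - {"dx": 0.003, "dy": 0, "dz": 0, "wx": 0, "wy": 0, "wz": 0, "claw": -0.24}
    - {"dx": 0.003, "dy": 0, "dz": 0, "wx": 0, "wy": 0, "wz": 0, "claw": -0.2}

```text
time: 16.0
ee_pos: [522.3, -25.8, 113.6]
ee_rot: [[-0.908, 0.415, 0.055], [0.414, 0.91, -0.025], [-0.06, 0.0, -0.998]]
ft_force: [0.2, -0.3, -1.6]
opening: 56.4
grip_force: 5.0
```

>>> carry_out:
  steps:
    - {"dx": 0, "dy": 0, "dz": 0, "wx": 0, "wy": 0, "wz": 0, "claw": -0.16}
    - {"dx": 0, "dy": 0, "dz": -0.001, "wx": 0, "wy": 0, "wz": 0, "claw": -0.12}
    - {"dx": 0, "dy": 0, "dz": -0.002, "wx": 0, "wy": 0, "wz": 0, "claw": -0.08}
    - {"dx": 0, "dy": 0, "dz": -0.002, "wx": 0, "wy": 0, "wz": 0, "claw": -0.08}

```text
time: 16.5
ee_pos: [522.2, -25.8, 114.3]
ee_rot: [[-0.908, 0.415, 0.055], [0.414, 0.91, -0.025], [-0.06, -0.0, -0.998]]
ft_force: [-0.4, 0.8, -2.4]
opening: 50.7
grip_force: 5.7
```

```bash
python3 - <<'E'
from h import *
im=viewer.snapshot('side')[:,:,::-1];cv2.imwrite('pics/side_13.png',im)
g=cv2.cvtColor(im,cv2.COLOR_BGR2GRAY).astype(int)
o=get_obs();print(o['ee_pos'].round(1),o['ee_rot'][2].round(3),o['opening'],o['grip_force'],o['ft_force'].round(1))
for v in range(274,299): print(v,' '.join('%3d'%q for q in g[v,308:330]))
E
```

```text
[522.1 -25.8 114.3] [-0.06  -0.    -0.998] 51.28391474041393 5.676661807810888 [ 0.3  0.2 -1.6]
274  50  48  48  52  52  50  45  62 105 127 104  78  73  77  75  75  74  66  56  47  42  46
275  51  50  52  49  48  49  48  53  73  87  80  74  72  73  73  75  68  60  48  46  42  47
276  51  48  48  50  50  49  50  50  57  69  69  70  70  71  71  70  60  51  44  44  42  42
277  51  53  52  48  48  50  48  51  57  66  66  65  63  65  69  65  54  45  36  41  34  35
278  50  48  51  50  47  50  50  50  55  66  67  65  66  71  70  65  49  41  50  71  85 100
279  51  50  50  50  51  50  50  47  57  65  71  72  76  75  75  67  76 116 146 164 175 186
280  50  51  49  49  49  48  49  48  50  65  72  72  77  77  75  86 149 204 224 222 219 220
281  50  51  52  47  51  54  47  51  57  69  73  74  79  80  80 119 192 230 227 205 182 170
282  49  53  52  46  49  51  47  50  64  75  75  74  76  79  80 110 166 191 169 134 103  81
283  50  48  51  52  49  50  49  50  54  69  72  77  78  78  75  87 106 110  78  54  50  42
284  52  53  52  47  51  54  48  49  55  67  75  80  81  77  76  71  60  44  36  37 
[... 595 characters left out ...]
  49  47  60  91 107  99  83  80  78  62  44  42  43  44
292  51  53  52  51  49  51  50  47  47  46  56  80 101 102 104 115 131 129 102  75  59  61
293  49  54  50  52  52  53  51  50  51  50  67 109 147 158 150 145 159 170 160 144 122 119
294  47  51  50  50  53  51  52  48  51  49  55  90 127 141 129 117 134 156 168 168 165 165
295  48  53  49  49  49  51  48  51  51  47  50  61  80  85  75  58  79 109 133 146 152 154
296  52  51  54  51  51  48  49  51  51  49  48  50  52  45  32  23  32  52  71  88 101 119
297  52  52  51  51  52  48  52  51  51  54  51  50  46  43  34  22  21  21  29  37  47  60
298  53  50  50  48  51  49  51  51  51  49  48  50  50  48  45  37  28  19  15  23  28  22
```

The tips have spread, and the near lug has shifted slightly as its notch centred on the tip. I continue squeezing while watching the grip force.

>>> carry_out:
  steps:
    - {"dx": 0, "dy": 0, "dz": 0, "wx": 0, "wy": 0, "wz": 0, "claw": -0.04}
    - {"dx": 0, "dy": 0, "dz": 0, "wx": 0, "wy": 0, "wz": 0, "claw": 0}
    - {"dx": 0, "dy": 0, "dz": -0.001, "wx": 0, "wy": 0, "wz": 0, "claw": 0}

```text
time: 16.92
ee_pos: [522.1, -25.7, 114.7]
ee_rot: [[-0.908, 0.415, 0.054], [0.414, 0.91, -0.025], [-0.06, -0.0, -0.998]]
ft_force: [0.3, 0.4, -2.7]
opening: 47.3
grip_force: 6.6
```

>>> carry_out:
  steps:
    - {"dx": 0, "dy": 0, "dz": 0, "wx": 0, "wy": 0, "wz": 0, "claw": 0.04}
    - {"dx": 0, "dy": 0, "dz": 0, "wx": 0, "wy": 0, "wz": 0, "claw": 0.08}
    - {"dx": 0, "dy": 0, "dz": -0.001, "wx": 0, "wy": 0, "wz": 0, "claw": 0.08}

```text
time: 17.3
ee_pos: [522.1, -25.7, 115.1]
ee_rot: [[-0.908, 0.415, 0.054], [0.414, 0.91, -0.025], [-0.06, -0.0, -0.998]]
ft_force: [0.2, 0.1, -2.3]
opening: 43.7
grip_force: 7.6
```

>>> carry_out:
  steps:
    - {"dx": 0, "dy": 0, "dz": 0, "wx": 0, "wy": 0, "wz": 0, "claw": 0.12}
    - {"dx": 0, "dy": 0, "dz": 0, "wx": 0, "wy": 0, "wz": 0, "claw": 0.16}
    - {"dx": 0, "dy": 0, "dz": -0.001, "wx": 0, "wy": 0, "wz": 0, "claw": 0.16}

```text
time: 17.68
ee_pos: [522.0, -25.7, 115.5]
ee_rot: [[-0.908, 0.415, 0.054], [0.414, 0.91, -0.025], [-0.06, -0.0, -0.998]]
ft_force: [0.8, -0.5, -1.7]
opening: 39.9
grip_force: 8.5
```

```bash
cat >> h.py <<'E'
def bright(tag,box,th=110):
    im=viewer.snapshot('side')[:,:,::-1].copy();cv2.imwrite(f'pics/side_{tag}.png',im)
    g=cv2.cvtColor(im,cv2.COLOR_BGR2GRAY); u,v,w,h=box
    for r in range(v,v+h): print(r,''.join('#' if q>150 else '+' if q>th else '-' if q>60 else '.' for q in g[r,u:u+w]))
E
python3 - <<'E'
from h import *
o=get_obs();print(o['ee_pos'].round(1),o['opening'],o['grip_force'],o['ft_force'].round(1))
bright('14',(305,270,50,35))
E
```

```text
[522.  -25.7 115.5] 39.89010364643593 8.524152559784852 [ 0.8 -0.5 -1.7]
270 .........-+#####+---++-...........................
271 .........-+####++---++-...........................
272 ..........+##++-----++-...........................
273 ..........-++---------............................
274 ..........--+--------.............................
275 ...........---------..............................
276 ...........--------...............................
277 ............-------...............................
278 ............---------++++#+++--...................
279 ...........--------+###########--.................
280 ...........-------+##############-................
281 ..........--+-----+####++++#######+...............
282 ...........--------++---.----######-..............
283 ...........---------.........-+#####-.............
284 ...........--------...........--#####-............
285 ...........--------.............+####-............
286 ............-------.............-####+............
287 ..............-----.............-+###+............
288 ...............----.............-
[... 197 characters left out ...]
....--------......-+######-.............
293 ..............----++#+----+########-..............
294 .............--+##+#####+########+-...............
295 ..............-+++-++###########+-................
296 ...............---.---++++++++--..................
297 ......................-------.....................
298 ..................................................
299 ..................................................
300 ..................................................
301 ..................................................
302 ..................................................
303 ..................................................
304 ..................................................
```

The grip force is rising steadily at about 0.25 N/mm with no load in z, and the near lug has moved outwards. The geometry predicts about 30 mm of spread at this opening, and 38–38.5 mm at about 27.5 mm. I continue.

>>> carry_out:
  steps:
    - {"dx": 0, "dy": 0, "dz": 0, "wx": 0, "wy": 0, "wz": 0, "claw": 0.2}
    - {"dx": 0, "dy": 0, "dz": -0.001, "wx": 0, "wy": 0, "wz": 0, "claw": 0.24}
    - {"dx": 0, "dy": 0, "dz": -0.001, "wx": 0, "wy": 0, "wz": 0, "claw": 0.28}
    - {"dx": 0, "dy": 0, "dz": -0.002, "wx": 0, "wy": 0, "wz": 0, "claw": 0.32}
    - {"dx": 0, "dy": 0, "dz": -0.002, "wx": 0, "wy": 0, "wz": 0, "claw": 0.32}

```text
time: 18.35
ee_pos: [522.1, -25.7, 116.4]
ee_rot: [[-0.908, 0.415, 0.055], [0.414, 0.91, -0.025], [-0.06, 0.0, -0.998]]
ft_force: [-0.0, -0.5, -2.4]
opening: 32.4
grip_force: 10.0
```

>>> carry_out:
  steps:
    - {"dx": 0, "dy": 0, "dz": 0, "wx": 0, "wy": 0, "wz": 0, "claw": 0.36}
    - {"dx": 0, "dy": 0, "dz": 0, "wx": 0, "wy": 0, "wz": 0, "claw": 0.4}
    - {"dx": 0, "dy": 0, "dz": 0, "wx": 0, "wy": 0, "wz": 0, "claw": 0.4}

```text
time: 18.73
ee_pos: [522.1, -25.7, 116.3]
ee_rot: [[-0.908, 0.415, 0.055], [0.414, 0.91, -0.025], [-0.06, -0.0, -0.998]]
ft_force: [-0.7, 0.9, -2.9]
opening: 28.2
grip_force: 12.4
```

```bash
python3 - <<'E'
from h import *
o=get_obs();print(o['ee_pos'].round(1),o['opening'],o['grip_force'],o['ft_force'].round(1))
bright('15',(305,265,50,37))
E
```

```text
[522.1 -25.7 116.3] 28.22285862438752 12.378259599208832 [-0.7  0.9 -2.9]
265 ........-#####+------.............................
266 ........-+####+-----..............................
267 ........--++##+------.............................
268 .........---###-------............................
269 ..........--+##+----++-...........................
270 ..........-#####+---++-...........................
271 ..........-#####+---++-...........................
272 ..........-##++------+-...........................
273 ..........-+++--------............................
274 ...........-+--------.............................
275 ...........----------.............................
276 ............--------..............................
277 ............--------..............................
278 ...........-----------+####+++--..................
279 ...........--------+############+-................
280 ...........--------###############+-..............
281 ............-------+###+++++#######+-.............
282 ............--------+---....--+#####+-............
283 ............--------..........--
[... 308 characters left out ...]
.....-----..............+####-..........
290 ...............-----.............-####+...........
291 ...............------...........-#####-...........
292 ..............-++----.........-+#####+............
293 ...............----------.--+#######+-............
294 ...............----++##++++########+-.............
295 ................-++++#############+-..............
296 ................-+++-++++##+####+-................
297 .................---..----------..................
298 ..................................................
299 ..................................................
300 ..................................................
301 ..................................................
```

The opening is 28.2 mm, and the ring has grown visibly (right edge at about column 343). I lift it slowly, straight up.

>>> carry_out:
  steps:
    - {"dx": 0, "dy": 0, "dz": -0.004, "wx": 0, "wy": 0, "wz": 0, "claw": 0.41}
    - {"dx": -0.001, "dy": 0, "dz": -0.015, "wx": 0, "wy": 0, "wz": 0, "claw": 0.41}
    - {"dx": -0.002, "dy": 0, "dz": -0.035, "wx": 0, "wy": 0, "wz": 0, "claw": 0.41}
    - {"dx": -0.004, "dy": 0, "dz": -0.06, "wx": 0, "wy": 0, "wz": 0, "claw": 0.41}
    - {"dx": -0.005, "dy": 0, "dz": -0.08, "wx": 0, "wy": 0, "wz": 0, "claw": 0.41}

```text
time: 19.4
ee_pos: [522.6, -25.8, 149.6]
ee_rot: [[-0.908, 0.415, 0.056], [0.414, 0.91, -0.025], [-0.061, 0.0, -0.998]]
ft_force: [-0.3, 0.1, -2.3]
opening: 28.2
grip_force: 12.5
```

```bash
python3 - <<'E'
from h import *
viewer.snapshot('side')
o=get_obs();print(o['ee_pos'].round(1),o['opening'],o['grip_force'],o['ft_force'].round(1))
bright('16',(300,245,55,50))
E
```

```text
[523.4 -26.  150.7] 27.848305153831568 12.539239078760147 [ 1.2 -0.3 -0.6]
245 .......................................................
246 .......................................................
247 .......................................................
248 .......................................................
249 ...............---.....................................
250 ...............-++-....--..............................
251 ..............-+##--..--+-.............................
252 .............-+###+----++-.............................
253 .............-#####+------.............................
254 .............-#####+------.............................
255 ..............+++###------.............................
256 ..............--++##------.............................
257 ...............--+##+-------..........................-
258 ...............-++##+-----+-.........................-#
259 ...............-#####+----+--........................-+
260 ...............-###+++----++-.........................-
261 ...............-+#+----------..........................
262 .
[... 1274 characters left out ...]
......---------...--+######+-...........
284 .....................----++##++-++#######+-............
285 ....................--+++++#############+-.............
286 .....................--+---++++++++###+-...............
287 ......................---..-----------.................
288 .......................................................
289 .......................................................
290 .......................................................
291 .......................................................
292 .......................................................
293 .......................................................
294 .......................................................
```

The ring has come up with the tips, level: same outline, 10 rows higher. Now I measure its centre and the spindle's in the same side view, so the camera's offset cancels.

```bash
cat >> h.py <<'E'
from scipy.optimize import least_squares
def arc(im,z,box,ang,th=120,k=8,c0=None):
    "circle fits (inner, outer) of the bright ring on plane z; keep contour points whose direction from the centre is within 125 deg of ang"
    u,v,w,h=box
    g=cv2.resize(cv2.cvtColor(im[v:v+h,u:u+w],cv2.COLOR_BGR2GRAY),None,fx=k,fy=k,interpolation=cv2.INTER_CUBIC)
    m=(g>th).astype(np.uint8)
    cs=max(cv2.findContours(m,cv2.RETR_EXTERNAL,cv2.CHAIN_APPROX_NONE)[0],key=cv2.contourArea)[:,0]
    X=np.array([onz('side',p,z)[:2] for p in (cs+.5)/k-.5+[u,v]])
    c=np.array(c0,float)
    for _ in range(5):
        d=X-c; r=np.hypot(*d.T); a=(np.degrees(np.arctan2(d[:,1],d[:,0]))-ang+180)%360-180
        ok=abs(a)<115; md=(np.percentile(r[ok],95)+np.percentile(r[ok],5))/2
        out=[]
        for s in(r<md,r>md):
            q=X[ok&s]; out.append(least_squares(lambda p:np.hypot(*(q-p[:2]).T)-p[2],[*c,22],loss='soft_l1',f_scale=.5).x)
        c=(out[0][:2]+out[1][:2])/2
    return np.array(out)
E
python3 - <<'E'
from h import *
print('free',arc(cv2.imread('pics/side0.png'),2,(310,272,40,32),-24.5,c0=(543,-30)).round(1).tolist())
print('spread mat',arc(cv2.imread('pics/side_15.png'),2,(324,272,30,30),-24.5,c0=(543,-32)).round(1).tolist())
print('spread lifted',arc(cv2.imread('pics/side_16.png'),36.4,(324,262,30,30),-24.5,c0=(545,-32)).round(1).tolist())
g=cv2.imread('pics/side0.png',0)
for v in range(290,318): print(v,' '.join('%3d'%q for q in g[v,392:420]))
print(onz('side',(405.6,301),113.5))
E
```

```text
free [[544.1, -29.9, 16.4], [544.0, -29.7, 26.8]]
spread mat [[543.5, -30.9, 19.3], [544.6, -31.0, 28.7]]
spread lifted [[542.7, -32.5, 19.4], [544.2, -32.9, 28.4]]
290  39  37  35  38  36  33  33  38  47  63  87  97 102 100  95  81  60  42  34  35  38  32  33  34  38  36  34  30
291  37  41  37  34  35  36  37  44  65  86  99 104 105 103 102  98  85  65  47  35  33  34  32  37  32  39  35  37
292  35  36  39  36  32  33  44  65  86  98 103 101 101 101 100 101  98  91  74  54  36  37  32  39  35  35  34  37
293  32  31  31  26  35  54  71  87 104 118 128 139 140 132 122 113 108  99  91  76  62  47  35  32  30  35  36  37
294  31  29  39  73 111 143 167 174 174 181 192 200 202 194 186 180 169 145 117  95  87  73  51  40  35  43  59  65
295  69 103 140 184 210 224 233 233 227 229 231 234 232 230 230 230 224 206 177 141 110  92  74  61  48  63  87 101
296 185 207 230 251 254 249 242 237 236 236 237 237 237 236 237 236 234 231 223 201 171 136 111  88  72  80 101 106
297 253 255 255 255 252 240 235 235 235 236 236 235 236 236 235 235 234 234 233 229 216 196 177 152 117  92  97 101
298 255
[... 1656 characters left out ...]
  82  99 108 111 110 112 109 104  97  89  93 105 141 168 170 177 218 253 255
313 247 213 216 246 243 208 153 109  93  80  83  81  81  79  78  76  84  91 105 119 132 158 176 168 165 196 229 252
314 255 238 208 223 246 242 206 150 120 116 114 108 102  93  90  94 108 118 124 140 161 176 171 164 173 182 199 232
315 255 255 233 197 207 233 234 199 158 143 136 130 123 117 118 121 131 140 150 165 177 175 164 163 176 179 189 225
316 255 255 252 222 190 193 216 216 187 172 168 162 149 148 150 155 166 177 179 175 167 159 167 176 181 179 188 226
317 255 255 255 255 235 193 170 175 171 169 173 176 175 174 176 176 177 177 175 164 154 163 177 183 182 179 186 224
[ 577.51442589 -224.64781628  113.5       ]
```

>>> carry_out:
  steps:
    - {"dx": -0.001, "dy": 0, "dz": -0.02, "wx": 0, "wy": 0, "wz": 0, "claw": 0.41}
    - {"dx": -0.004, "dy": 0, "dz": -0.07, "wx": 0, "wy": 0, "wz": 0, "claw": 0.41}
    - {"dx": -0.008, "dy": 0, "dz": -0.13, "wx": 0, "wy": 0, "wz": 0, "claw": 0.41}
    - {"dx": -0.012, "dy": 0, "dz": -0.19, "wx": 0, "wy": 0, "wz": 0, "claw": 0.41}
    - {"dx": -0.014, "dy": 0, "dz": -0.235, "wx": 0, "wy": 0, "wz": 0, "claw": 0.41}

```text
time: 20.12
ee_pos: [522.3, -25.7, 243.8]
ee_rot: [[-0.908, 0.415, 0.055], [0.414, 0.91, -0.025], [-0.061, 0.0, -0.998]]
ft_force: [0.9, -0.9, -2.2]
opening: 27.9
grip_force: 12.5
```

```bash
python3 - <<'E'
from h import *
viewer.snapshot('side')
o=get_obs();R=np.array(o['ee_rot']);print(o['ee_pos'].round(1),o['opening'],o['grip_force'],o['ft_force'].round(1))
S=onz('side',(405.24,300.45),113.5);print('S',S.round(1))
im=viewer.snapshot('side')[:,:,::-1].copy();cv2.imwrite('pics/side_17.png',im)
z=o['ee_pos'][2]-114.3
p=proj('side',[[541.9,-32,z]])[0];print('pred',p)
u,v=int(p[0])-9,int(p[1])-22
f=arc(im,z,(u,v,36,44),-24.5,c0=(542,-32));print(f.round(1).tolist())
c=f[:,:2].mean(0)-1.65*np.array([.91,-.415]);print('ring centre',c.round(1),'shift tool',(R.T@np.r_[S[:2]-c,0]/400).round(4))
g=cv2.cvtColor(im,cv2.COLOR_BGR2GRAY)
for r in range(v,v+40): print(r,''.join('#' if q>150 else '+' if q>110 else '-' if q>60 else '.' for q in g[r,u-20:u+40]))
E
```

```text
[523.7 -26.  246.5] 27.967865979155526 12.545156925916672 [ 1.1 -0.5 -0.4]
S [ 577.9 -223.2  113.5]
pred [330.71791693 246.4796004 ]
[[543.5, -32.6, 19.3], [544.9, -33.0, 28.4]]
ring centre [542.7 -32.1] shift tool [-0.2777 -0.3982  0.0176]
224 ..............-++###+----++-................................
225 ..............-#####++---++-................................
226 ..............-###+++----++-................................
227 ..............-+#+--------+-................................
228 ..............-+++---------.................................
229 ...............-+---------..................................
230 ...............----------...................................
231 ................---------...................................
232 ................--------....................................
233 .................-------....................................
234 .................-------....................................
235 .................-------....................................
236 ................--------....................................
237 ..........
[... 1040 characters left out ...]
..........----++###++++########+-.................
254 ....................-++++++#############+-.................-
255 ....................--+----+++++++++#++-.................--+
256 ......................--..------------................-+++##
257 .....................................................-######
258 ....................................................-#####+-
259 ....................................................-+###+-.
260 .....................................................-++-...
261 ............................................................
262 ............................................................
263 ............................................................
```

The ring centre is (542.7,-32.1) and the spindle axis (577.9,-223.2), both in the side camera. I carry the ring over in smooth steps, with 15 mm clear above the spindle.

>>> carry_out:
  steps:
    - {"dx": -0.0167, "dy": -0.0239, "dz": 0.0011, "wx": 0, "wy": 0, "wz": 0, "claw": 0.41}
    - {"dx": -0.05, "dy": -0.0717, "dz": 0.0032, "wx": 0, "wy": 0, "wz": 0, "claw": 0.41}
    - {"dx": -0.0944, "dy": -0.1354, "dz": 0.006, "wx": 0, "wy": 0, "wz": 0, "claw": 0.41}
    - {"dx": -0.1389, "dy": -0.1991, "dz": 0.0088, "wx": 0, "wy": 0, "wz": 0, "claw": 0.41}
    - {"dx": -0.1833, "dy": -0.2628, "dz": 0.0116, "wx": 0, "wy": 0, "wz": 0, "claw": 0.41}

```text
time: 20.85
ee_pos: [544.4, -153.2, 240.3]
ee_rot: [[-0.908, 0.415, 0.051], [0.415, 0.91, -0.024], [-0.057, -0.0, -0.998]]
ft_force: [-0.0, 1.3, -2.4]
opening: 28.2
grip_force: 12.5
```

>>> carry_out:
  steps:
    - {"dx": -0.0361, "dy": -0.0518, "dz": 0.0023, "wx": 0, "wy": 0, "wz": 0, "claw": 0.41}
    - {"dx": -0.0639, "dy": -0.0916, "dz": 0.004, "wx": 0, "wy": 0, "wz": 0, "claw": 0.41}
    - {"dx": -0.0833, "dy": -0.1195, "dz": 0.0053, "wx": 0, "wy": 0, "wz": 0, "claw": 0.41}
    - {"dx": -0.0944, "dy": -0.1354, "dz": 0.006, "wx": 0, "wy": 0, "wz": 0, "claw": 0.41}
    - {"dx": -0.0944, "dy": -0.1354, "dz": 0.006, "wx": 0, "wy": 0, "wz": 0, "claw": 0.41}

```text
time: 21.48
ee_pos: [557.3, -216.8, 242.0]
ee_rot: [[-0.908, 0.415, 0.054], [0.414, 0.91, -0.024], [-0.06, 0.0, -0.998]]
ft_force: [0.2, 0.4, -1.7]
opening: 28.1
grip_force: 12.5
```

```bash
python3 - <<'E'
from h import *
viewer.snapshot('side')
im=viewer.snapshot('side')[:,:,::-1].copy();cv2.imwrite('pics/side_18.png',im)
o=get_obs();R=np.array(o['ee_rot']);print(o['ee_pos'].round(1),R[2].round(3),o['opening'],o['grip_force'],o['ft_force'].round(1))
z=o['ee_pos'][2]-114.3
p=proj('side',[[577.9,-223.2,z]])[0];print('pred',p.round(1),z)
u,v=375,258
a=crop(im,u,v,60,70,9);cv2.imwrite('pics/m8.png',a)
E
```

```text
[ 557.3 -216.2  242.2] [-0.06   0.    -0.998] 27.75978725836837 12.53673791885376 [-0.8 -0.  -1.8]
pred [406.  295.6] 127.92477729464726
```

View pics/m8.png

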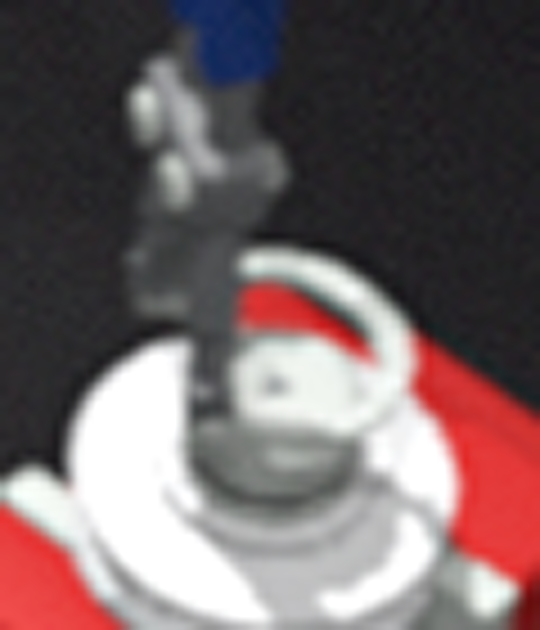

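The picture shows the ring held level above the spindle. The spindle's dot is at (405.1,300.1). The ring's outer edge is at the top near row 285.5 and at the right near column 421. I check those edges against where the ring's contour should lie when centred.

```bash
python3 - <<'E'
from h import *
im=cv2.imread('pics/side_18.png');g=cv2.cvtColor(im,cv2.COLOR_BGR2GRAY)
old=cv2.cvtColor(cv2.imread('pics/side_17.png'),cv2.COLOR_BGR2GRAY)
m=(cv2.resize(old[224:264,324:357],None,fx=8,fy=8,interpolation=cv2.INTER_CUBIC)>110).astype(np.uint8)
cs=max(cv2.findContours(m,cv2.RETR_EXTERNAL,cv2.CHAIN_APPROX_NONE)[0],key=cv2.contourArea)[:,0]
px=(cs+.5)/8-.5+[324,224]
z0=246.5-114.3
for z1 in(126,128,130):
    W=np.array([onz('side',p,z0) for p in px])+[577.9-542.7,-223.2+32.1,z1-z0]
    q=proj('side',W); print(z1,'pred top',q[q[:,1].argmin()].round(1),'right',q[q[:,0].argmax()].round(1))
# measured
print('rows at cols 400..412 (col: rows 282..296)')
for c in(404,406,408,410): print(c,g[282:297,c].tolist())
for r in(292,294,296,298,300): print(r,g[r,410:426].tolist(), im[r,410:426,2].tolist())
E
```

```text
126 pred top [402.5 284.8] right [422.1 298. ]
128 pred top [402.6 284.1] right [422.3 297.3]
130 pred top [402.8 283.4] right [422.4 296.6]
rows at cols 400..412 (col: rows 282..296)
404 [46, 39, 31, 109, 194, 216, 164, 110, 99, 100, 98, 104, 121, 156, 210]
406 [34, 35, 32, 103, 189, 212, 169, 116, 97, 95, 97, 104, 125, 161, 216]
408 [38, 36, 32, 61, 157, 217, 202, 141, 83, 81, 91, 99, 121, 171, 224]
410 [38, 36, 30, 33, 117, 208, 234, 206, 143, 78, 66, 80, 97, 170, 230]
292 [66, 67, 91, 129, 171, 205, 215, 204, 162, 92, 39, 28, 36, 32, 36, 33] [135, 88, 86, 122, 167, 202, 212, 201, 160, 89, 37, 30, 34, 31, 36, 34]
294 [97, 89, 76, 65, 78, 128, 192, 226, 227, 202, 131, 48, 29, 33, 33, 36] [206, 202, 180, 132, 93, 122, 187, 222, 224, 200, 143, 68, 31, 27, 31, 37]
296 [230, 207, 170, 125, 96, 115, 176, 222, 240, 232, 192, 119, 74, 61, 45, 34] [231, 223, 213, 207, 199, 188, 191, 218, 237, 236, 223, 197, 164, 120, 68, 34]
298 [241, 242, 233, 217, 204, 201, 195, 214, 236, 237, 211, 146, 94, 95, 91, 76] [238, 238, 229, 216, 217, 229, 225, 220, 233, 237, 229, 214, 211, 209, 196, 162]
300 [243, 241, 240, 232, 222, 232, 241, 246, 250, 239, 180, 104, 90, 97, 100, 100] [240, 239, 238, 230, 220, 231, 240, 243, 247, 241, 217, 203, 204, 208, 211, 212]
```

The ring's edge is about 0.7 px left of and 0.9 px below the prediction, and the reading also falls short in x. I correct about 2.4 mm in +x and measure again.

>>> carry_out:
  steps:
    - {"dx": -0.0051, "dy": 0.0032, "dz": 0.0003, "wx": 0, "wy": 0, "wz": 0, "claw": 0.41}
    - {"dx": -0.0051, "dy": 0.0032, "dz": 0.0003, "wx": 0, "wy": 0, "wz": 0, "claw": 0.41}

```text
time: 21.82
ee_pos: [559.9, -215.9, 242.3]
ee_rot: [[-0.909, 0.414, 0.055], [0.413, 0.91, -0.025], [-0.06, 0.0, -0.998]]
ft_force: [0.2, -0.1, -1.5]
opening: 27.8
grip_force: 12.5
```

```bash
cat >> h.py <<'E'
_old=cv2.imread('pics/side_17.png',0)
def check(tag,dzs=(-1,0,1)):
    Ps=[]
    for i in range(4):
        im=viewer.snapshot('side')[:,:,::-1].copy(); o=get_obs(); Ps.append(o['ee_pos'])
    cv2.imwrite(f'pics/side_{tag}.png',im); P_=np.mean(Ps[1:],0); print('tcp',P_.round(1),'open',round(o['opening'],1),'grip',round(o['grip_force'],1),'F',o['ft_force'].round(1),'t',round(o['time'],2))
    m=(cv2.resize(_old[224:264,324:357],None,fx=8,fy=8,interpolation=cv2.INTER_CUBIC)>110).astype(np.uint8)
    cs=max(cv2.findContours(m,cv2.RETR_EXTERNAL,cv2.CHAIN_APPROX_NONE)[0],key=cv2.contourArea)[:,0]
    px=(cs+.5)/8-.5+[324,224]; z0=246.5-114.3; z=P_[2]-114.3
    for d in dzs:
        W=np.array([onz('side',p,z0) for p in px])+[577.9-542.7,-223.2+32.1,z+d-z0]
        q=proj('side',W); print(round(z+d,1),'pred top',q[q[:,1].argmin()].round(1),'right',q[q[:,0].argmax()].round(1))
        ref=q
    g=cv2.cvtColor(im,cv2.COLOR_BGR2GRAY); t=q[q[:,1].argmin()]; r=int(q[q[:,0].argmax()][1])
    for c in(403,405,407): print('col',c,int(t[1])-4,g[int(t[1])-4:int(t[1])+14,c].tolist())
    for k in range(r-3,r+5): print('row',k,'from 412',g[k,412:428].tolist())
    return im
E
python3 - <<'E'
from h import *
check('19')
E
```

```text
tcp [ 559.7 -216.2  242.3] open 28.1 grip 12.5 F [-0.5  1.  -2.3] t 22.02
127.0 pred top [402.7 284.5] right [422.2 297.8]
128.0 pred top [402.8 284.1] right [422.3 297.5]
129.0 pred top [402.8 283.8] right [422.4 297.1]
col 403 279 [72, 74, 68, 56, 54, 82, 146, 184, 168, 113, 85, 90, 97, 97, 103, 119, 143, 187]
col 405 279 [69, 57, 48, 41, 30, 77, 168, 214, 191, 130, 93, 92, 99, 96, 105, 139, 184, 221]
col 407 279 [42, 36, 36, 37, 34, 56, 163, 228, 205, 136, 73, 74, 92, 95, 102, 145, 196, 229]
row 294 from 412 [83, 62, 46, 65, 128, 198, 233, 237, 218, 138, 45, 25, 38, 39, 35, 34]
row 295 from 412 [104, 82, 64, 56, 102, 182, 235, 249, 238, 176, 80, 37, 32, 29, 31, 39]
row 296 from 412 [168, 128, 102, 80, 97, 168, 223, 245, 237, 192, 111, 54, 41, 38, 34, 37]
row 297 from 412 [220, 191, 172, 146, 122, 171, 223, 245, 238, 202, 134, 84, 70, 53, 39, 35]
row 298 from 412 [236, 226, 225, 214, 184, 197, 233, 246, 234, 195, 131, 95, 89, 80, 59, 40]
row 299 from 412 [239, 233, 235, 244, 229, 228, 247, 249, 229, 175, 111, 95, 96, 98, 87, 67]
row 300 from 412 [241, 233, 228, 239, 242, 240, 244, 238, 211, 148, 94, 96, 98, 101, 97, 91]
row 301 from 412 [242, 234, 219, 230, 248, 244, 239, 224, 185, 124, 88, 92, 97, 99, 99, 101]
```

The right edge (422.4) and the top (284.4) now match the prediction to within about 0.3 px. I go straight down in small steps, watching the force.

>>> carry_out:
  steps:
    - {"dx": 0.0004, "dy": 0, "dz": 0.007, "wx": 0, "wy": 0, "wz": 0, "claw": 0.41}
    - {"dx": 0.0009, "dy": 0, "dz": 0.015, "wx": 0, "wy": 0, "wz": 0, "claw": 0.41}
    - {"dx": 0.0014, "dy": 0, "dz": 0.0225, "wx": 0, "wy": 0, "wz": 0, "claw": 0.41}
    - {"dx": 0.0018, "dy": 0, "dz": 0.03, "wx": 0, "wy": 0, "wz": 0, "claw": 0.41}

```text
time: 22.52
ee_pos: [559.6, -216.4, 229.8]
ee_rot: [[-0.908, 0.415, 0.054], [0.414, 0.91, -0.025], [-0.06, 0.0, -0.998]]
ft_force: [1.4, -1.5, -2.3]
opening: 27.8
grip_force: 12.5
```

>>> carry_out:
  steps:
    - {"dx": 0.0003, "dy": 0, "dz": 0.005, "wx": 0, "wy": 0, "wz": 0, "claw": 0.41}
    - {"dx": 0.0006, "dy": 0, "dz": 0.01, "wx": 0, "wy": 0, "wz": 0, "claw": 0.41}

```text
time: 22.78
ee_pos: [559.7, -216.5, 226.0]
ee_rot: [[-0.908, 0.415, 0.055], [0.414, 0.91, -0.025], [-0.06, -0.0, -0.998]]
ft_force: [-0.9, 0.3, -2.8]
opening: 28.2
grip_force: 12.5
```

```bash
python3 - <<'E'
from h import *
im=check('20',(0,))
g=cv2.cvtColor(im,cv2.COLOR_BGR2GRAY)
for r in range(282,320): print(r,' '.join('%3d'%q for q in g[r,390:426]))
E
```

```text
tcp [ 559.6 -216.5  226. ] open 27.9 grip 12.5 F [-0.9 -0.7 -2.4] t 22.98
111.7 pred top [402.  289.6] right [421.3 302.9]
col 403 285 [71, 69, 62, 47, 71, 157, 217, 219, 166, 179, 216, 223, 221, 222, 221, 217, 215, 225]
col 405 285 [59, 43, 42, 48, 75, 157, 219, 219, 163, 174, 215, 223, 222, 220, 207, 174, 181, 231]
col 407 285 [35, 34, 36, 36, 49, 120, 195, 212, 169, 162, 211, 222, 223, 232, 237, 227, 225, 240]
row 299 from 412 [239, 225, 193, 180, 197, 223, 226, 207, 150, 100, 95, 99, 100, 94, 83, 68]
row 300 from 412 [242, 233, 215, 199, 203, 227, 244, 229, 179, 114, 93, 99, 97, 102, 98, 89]
row 301 from 412 [243, 236, 215, 201, 209, 232, 248, 235, 196, 128, 87, 92, 98, 98, 99, 101]
row 302 from 412 [243, 235, 214, 205, 216, 229, 245, 241, 219, 159, 96, 89, 92, 96, 99, 97]
row 303 from 412 [243, 231, 206, 210, 226, 232, 240, 241, 233, 201, 147, 103, 90, 94, 93, 99]
row 304 from 412 [238, 221, 200, 217, 244, 248, 242, 243, 250, 246, 213, 150, 100, 92, 95, 95]
row 305 from 412 [224, 202, 195, 218, 243, 246, 242, 245, 255, 255, 248, 198, 125, 91, 95, 94]
row 306 from 412 [199, 185, 
[... 4992 characters left out ...]
 206 168 150 144 136 129 123 121 119 127 140 147 162 170 163 162 167 182 188 200 233 247 208 188 202 205 158
316 255 255 255 255 255 230 199 201 224 224 197 181 176 170 159 155 159 164 174 186 186 182 172 162 173 185 190 189 197 229 242 207 188 184 170 129
317 255 255 255 255 255 255 244 203 178 183 178 177 182 185 183 183 184 184 185 186 183 172 164 171 187 192 191 189 190 201 209 197 190 182 151 109
318 255 255 255 255 255 255 255 248 204 167 160 156 157 161 165 169 170 168 162 162 169 172 172 184 191 192 193 191 189 190 190 191 190 177 136  99
319 255 255 255 255 255 255 255 255 251 221 209 194 168 158 162 162 162 161 164 168 177 186 189 191 193 191 190 191 191 192 191 188 183 163 138 128
```

There is no force with the ring level with the spindle's chamfer. The gap shows evenly: the ring's inner edge is about 10.3 px right, 7 rows above and 7 rows below the dot, i.e. about 21.5 mm all round. I continue down to the groove.

>>> carry_out:
  steps:
    - {"dx": 0.0003, "dy": 0, "dz": 0.004, "wx": 0, "wy": 0, "wz": 0, "claw": 0.41}
    - {"dx": 0.0006, "dy": 0, "dz": 0.008, "wx": 0, "wy": 0, "wz": 0, "claw": 0.41}
    - {"dx": 0.0008, "dy": 0, "dz": 0.012, "wx": 0, "wy": 0, "wz": 0, "claw": 0.41}

```text
time: 23.35
ee_pos: [559.6, -216.5, 221.2]
ee_rot: [[-0.908, 0.415, 0.054], [0.414, 0.91, -0.025], [-0.06, -0.0, -0.998]]
ft_force: [0.4, 0.5, -3.3]
opening: 27.8
grip_force: 12.5
```

>>> carry_out:
  steps:
    - {"dx": 0.0003, "dy": 0, "dz": 0.004, "wx": 0, "wy": 0, "wz": 0, "claw": 0.41}
    - {"dx": 0.0006, "dy": 0, "dz": 0.008, "wx": 0, "wy": 0, "wz": 0, "claw": 0.41}
    - {"dx": 0.0008, "dy": 0, "dz": 0.012, "wx": 0, "wy": 0, "wz": 0, "claw": 0.41}

```text
time: 23.72
ee_pos: [559.6, -216.5, 216.4]
ee_rot: [[-0.908, 0.415, 0.055], [0.414, 0.91, -0.025], [-0.06, 0.0, -0.998]]
ft_force: [0.2, -0.1, -1.7]
opening: 28.1
grip_force: 12.5
```

>>> carry_out:
  steps:
    - {"dx": 0.0003, "dy": 0, "dz": 0.005, "wx": 0, "wy": 0, "wz": 0, "claw": 0.41}
    - {"dx": 0.0006, "dy": 0, "dz": 0.01, "wx": 0, "wy": 0, "wz": 0, "claw": 0.41}
    - {"dx": 0.0006, "dy": 0, "dz": 0.01, "wx": 0, "wy": 0, "wz": 0, "claw": 0.41}

```text
time: 24.1
ee_pos: [559.4, -216.4, 212.2]
ee_rot: [[-0.908, 0.415, 0.054], [0.414, 0.91, -0.025], [-0.059, 0.0, -0.998]]
ft_force: [-0.6, -0.5, -1.4]
opening: 28.0
grip_force: 12.5
```

```bash
python3 - <<'E'
from h import *
im=check('21',(0,))
g=cv2.cvtColor(im,cv2.COLOR_BGR2GRAY)
for r in range(288,322): print(r,' '.join('%3d'%q for q in g[r,392:426]))
E
```

```text
tcp [ 559.7 -216.5  212.6] open 28.0 grip 12.5 F [ 0.2 -0.  -2.8] t 24.3
98.3 pred top [401.3 294.1] right [420.4 307.4]
col 403 290 [85, 88, 92, 128, 191, 223, 226, 225, 226, 224, 218, 220, 240, 247, 233, 189, 164, 165]
col 405 290 [99, 98, 97, 123, 183, 218, 223, 222, 220, 201, 167, 183, 233, 245, 246, 237, 196, 173]
col 407 290 [76, 91, 96, 107, 173, 226, 230, 226, 230, 230, 223, 226, 240, 245, 243, 241, 217, 183]
row 304 from 412 [240, 222, 197, 191, 215, 238, 243, 245, 242, 228, 193, 139, 100, 94, 96, 91]
row 305 from 412 [227, 205, 187, 185, 217, 247, 251, 250, 249, 247, 231, 185, 120, 93, 93, 97]
row 306 from 412 [203, 192, 178, 169, 200, 239, 248, 253, 255, 255, 253, 218, 154, 100, 93, 97]
row 307 from 412 [182, 173, 154, 142, 174, 222, 246, 255, 255, 255, 255, 249, 198, 123, 94, 94]
row 308 from 412 [165, 145, 131, 137, 165, 213, 241, 249, 255, 255, 255, 255, 220, 145, 94, 100]
row 309 from 412 [136, 121, 131, 157, 175, 214, 234, 230, 249, 255, 255, 255, 247, 179, 106, 105]
row 310 from 412 [110, 110, 145, 171, 179, 207, 225, 227, 255, 255, 255, 255, 254, 198, 122, 104]
row 
[... 4153 characters left out ...]

317 255 255 255 255 234 181 139 133 149 164 166 151 145 145 144 141 138 138 141 142 139 151 159 170 185 190 189 205 242 255 255 254 200 122
318 255 255 255 255 255 240 202 166 156 158 155 146 148 155 153 145 143 145 161 168 166 181 186 188 191 189 195 226 255 255 255 249 177 100
319 255 255 255 255 255 255 254 218 186 174 164 162 160 164 162 161 163 169 180 187 188 192 192 192 190 190 206 242 255 255 255 222 158 126
320 255 255 255 255 255 255 255 243 205 190 187 188 187 189 189 188 190 188 191 194 194 192 191 189 189 204 235 255 255 255 225 177 150 156
321 255 255 255 255 255 255 230 214 197 193 194 194 194 195 195 196 196 194 194 192 192 190 191 199 216 238 255 255 255 236 185 153 162 168
```

```bash
python3 - <<'E'
from h import *
S=np.array([577.9,-223.2]); w=np.array([27.2,-688.2])-S; w/=np.linalg.norm(w)
for n,r,z in(('spindle top face edge',16.5,113.5),('spindle chamfer low',20,110),('groove mid (r19)',19,98),('groove low edge r20',20,95.5),('ring in top',21.7,100.2),('ring out top',27.2,100.2),('ring out bottom',27.2,96.2),('hub top edge',24,90)):
    print(n,proj('side',[[*(S+r*w),z]])[0].round(1),'far',proj('side',[[*(S-r*w),z]])[0].round(1))
e=np.array([.643,-.766])
for n,r,z in(('spindle',20,105),('ring in',21.7,98),('ring out',27.2,98)): print(n,'right',proj('side',[[*(S+r*e),z]])[0].round(1),'left',proj('side',[[*(S-r*e),z]])[0].round(1))
E
```

```text
spindle top face edge [404.2 306.9] far [406.2 294.2]
spindle chamfer low [403.8 309.4] far [406.2 294. ]
groove mid (r19) [403.3 313. ] far [405.6 298.4]
groove low edge r20 [403.1 314.2] far [405.5 298.8]
ring in top [403.2 313.3] far [405.8 296.6]
ring out top [402.9 315.5] far [406.2 294.6]
ring out bottom [402.7 316.8] far [406.  295.9]
hub top edge [402.5 317.6] far [405.4 299.1]
spindle right [415.  305.1] left [394.6 301.5]
ring in right [415.5 307.5] left [393.4 303.7]
ring out right [418.3 308. ] left [390.6 303.2]
```

The ring's near edge is at row 313.5 (313.3 predicted for groove height). It is clear all round, there is no contact force and the grip holds steady at 12.5 N. Handing in.

```bash
python3 -c "
from bench import robot
print(robot.finish_job())"
```

```text
the job is handed in; nothing more can be done
None
```

I handed the job in at about 24 s of the 54 s allowed. The pliers still hold the ring around the spindle, level with the groove to within about 1 mm. The spread works out to about 38 mm from the gripper opening; I did not measure it directly. The side camera showed about 1.5 mm clear where the ring was in view, though the notched ends were hidden, and there was no contact force on the way down. No verdict came back.

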